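# Square up a camera bracket and hold it for tightening

## Task

The camera bracket's upright plate leans forward on its loose pivot. Lay the loose packer squarely on top of the packer that already lies in front of the foot clamp and let go of it, then stand the steel square on that pile, press it down on the pile and forward against the front of the upright plate until foot and blade both touch along their full length and the plate stands square to the base. Finish while still gripping the square and pressing it firmly home both ways, so that a colleague can tighten the clamp screw; leave the bystanding bottle, case and box alone.

Things in the scene. Friction and masses are not known exactly. Their poses are not given: they have to be found in the camera images.
- bracket: Camera bracket, fixed. Aluminium base plate 12 mm thick, x -100 to +110, y -70 to +70 mm; origin on the desk; front (-x) towards the robot, z up. Dark foot clamp across it from x = +31 mm back, y -57 to +57 (knob to +75), 18 mm high over the plate, end cheeks 22: a square on the plate or on one packer strikes the clamp; on two (24 mm) it passes over and reaches the upright.
- bracket_spot (a point): Point on top of the base plate (12 mm above the desk), 40.5 mm in front of the clamp's front face, at y = 0 of the bracket: about where the lower packer lies and the pile belongs. Axes as the bracket's.
- upright (a joint): Lean of the upright plate, rad: 0 = square to the base, positive = leaning forward to the robot, negative = pushed too far back. Starts 0.07 to 0.15, limits -0.15, 0.2. Pivot parallel to bracket y, at its x = +50 mm, 24 mm above the desk; stiff: 0.45 N m of friction, no spring (5 N at the top edge moves it; it stays where left).
- upright_face (a point): Point in the upright's front face, on its centre line, 50 mm above the pivot; x points through the plate to the back, z up along it. Aluminium plate 92 mm wide, 10 mm thick, top edge 112 mm above the desk when upright; its front face then is the plane x = +45 mm of the bracket. A small black camera sits on its back.
- packer_low: Lower packer: plain steel plate 75 (x) x 40 (y) x 12 mm (z), loose (0.2 kg), lying on the base plate in front of the foot clamp, its long side pointing at the clamp. Origin at the centre of its underside.
- packer_top: The loose packer, identical: steel plate 75 (x) x 40 (y) x 12 mm (z), about 0.2 kg, starting flat on the desk to one side of the bracket. Origin at the centre of its underside. Grip across its 40 mm width.
- square: Steel square, 0.3 kg, standing on the desk. Origin under the middle of its foot; x along the foot to the heel, z up. Foot x -45 to +45, 24 mm wide, 10 high, with a 14 mm thick web up to 20; blade 20 wide (x), 14 thick, rising at the heel end to 90 mm, outer edge at x = +45; a triangular gusset plate, 12 thick, fills the corner between. In use heel and blade face the upright (its x = bracket x).
- square_heel (a point): Heel of the square: x = +45, z = 0 mm in its frame, where the two working faces (underside of the foot, outer edge of the blade) would meet. Axes as the square's.
- square_tip (a point): Point on the outer edge of the blade, 85 mm straight above the heel.
- square_toe (a point): Front end of the foot's underside: x = -45, z = 0 mm in the square's frame.
- square_grip (a point): Middle of the square's gusset plate, x = 1, z = 44 mm in its frame: the place to grip it, across its 12 mm thickness (y).
- objective_case: Bystander: black cylindrical objective case, 39 mm across, 70 mm high, standing behind the work on the left. Origin under its centre.
- dropper_bottle: Bystander: small brown dropper bottle with black cap, 28 mm across, 70 mm high, behind the work on the left. Origin under its centre.
- coverslip_box: Bystander: small white coverslip box, 29 x 29 x 17 mm, behind the work on the left. Origin under its centre.
Not all that is in view belongs to the job. Of the things that look like the square, the larger one is meant.

How it is judged:
On the way:
1. the loose packer lies squarely on the lower packer, let go, while the plate still leans (horizontal distance between packer_top and packer_low below 0.005 m and angle between the x axis of packer_top and the x axis of packer_low, either way round below 0.07 rad and z of packer_top in the frame of packer_low between 0.0105 and 0.0135 m and contact force between the fingers and packer_top below 0.2 N and linear speed of packer_top below 0.02 m/s and value of joint upright above 0.04 rad), for 0.2 s.
At the end, for the whole second after the job is handed in: Square gripped, at rest, pressing the pile over 4 N and the plate over 2 N; heel and tip within 2 mm of the plate, heel and toe within 2 mm of the pile; square within 0.07 rad of the bracket's x, plate within 0.02 rad of square; packers flat, aligned within 6 mm and 0.09 rad (contact force between square and upright above 2 N and contact force between square and packer_top above 4 N and contact force between the fingers and square above 2 N and value of joint upright between -0.02 and 0.02 rad and x of each of square_heel, square_tip in the frame of upright_face above -0.002 m and z of each of square_heel, square_toe in the frame of packer_top below 0.014 m and angle between the x axis of square and the x axis of bracket, either way round below 0.07 rad and linear speed of square below 0.01 m/s and horizontal distance between packer_top and packer_low below 0.006 m and angle between the x axis of packer_top and the x axis of packer_low, either way round below 0.09 rad and z of packer_top in the frame of packer_low between 0.0105 and 0.0135 m and z of packer_low in the frame of bracket below 0.0135 m); the arm keeps its last pose, push and grip.
It fails at once if a bystander (objective case, dropper bottle, coverslip box) is moved by more than 15 mm (distance of any of objective_case, dropper_bottle, coverslip_box from where it was at the start of the episode above 0.015 m).
It also fails if it takes over 70 s, if anything falls off the work surface, if the arm or the gripper's body presses on something with over 40 N, if the wrist force passes 120 N, or if a joint passes its speed limit or range.

## Robot

A 7-joint arm with a two-finger parallel gripper is mounted at the origin on a cart in front of the work surface, level with it; the furniture and walls round the work are solid. World frame = base frame: x ahead of the robot, y to its left, z up, the work surface at z = 0. Lengths are in m, angles in rad, forces in N, time in s.
With the tool pointing down it reaches from about 0.4 to 0.85 m from the base axis. Payload 10.4 kg.
Tool frame: the origin (TCP) lies on the mounting face of the last link; the fingertips stand 173 mm ahead of it and the grasp point (between the pads) lies 155 mm ahead of it; z points along the fingers, y is the direction in which the jaws open and shut (so a half turn about z gives the same grasp; the last joint's range is limited). The gripper opens to 85 mm and grips with 20 to 120 N. Pads are 22 mm wide; open, the fingers measure 114 mm over their backs; the gripper's body (76 mm by 85 mm) begins 54 mm behind the grasp point. The pads swing forward as they close: fully open they stand 13 mm farther back than shut.
Start: joints at [1.082, 0.332, -0.065, 1.46, 0.022, 1.35, -0.088], TCP at [0.281, -0.558, 0.405] pointing down, gripper open.
Joint ranges: [-2.6, 2.6], [-0.5, 2.12], [-1.47, 1.34], [0.16, 2.42], [-1.27, 4.41], [0.06, 2.06], [-2.6, 2.6]. Speed limits (rad/s): [2.22, 2.22, 2.79, 2.79, 3.14, 3.14, 3.14].

## Interface

Orientations are given as a 3x3 rotation matrix whose columns are the frame's x, y, z axes.
In Python, from rig import * gives the robot as it stands.
- The arm moves only by the tool drive_tool, never from a script. Its argument "increments" is one flat list of numbers, 5 for each row, row after row: the opening, from -1 (shut) to 1 (fully open), then the shift along the tool's x, y, z in mm, then the turn about the tool's z in rad. In form: [claw, dx, dy, dz, roll, claw, dx, dy, dz, roll, ...]. A call has exactly 8 rows; each row shifts and turns the commanded pose from where the row before left it, along the tool's axes as they then stand; what a row does not reach is not made up. A row lasts 1/12 s, in which the tool goes at most 41.7 mm and 7.16 degrees, less where a joint would pass 70% of its speed; a pose out of reach is approached as far as the arm can. A call is refused whole if a number of a shift passes 41.7 or a number of a turn 0.125, either way. A call with a gripper value outside its range is refused whole. The fingers move at their own pace and stop on an object; the grip force is fixed at half the most. Time passes only in rows, so rows that do not move let the fingers close, or fill a call up. It gives the time, the measured TCP pose, the force and the opening at its end, in the units of the state.
- read_state(): the state, without advancing time (a new reading comes with each control period).
- get_image(name): name is "side" or "top" or "wrist"; returns a dict with "pixels" (420x560x3 uint8, blue, green, red), "intrinsics" (3x3 intrinsics, pixels), "R" (3x3) and "t" (3): a world point X has camera coordinates R X + t. Camera axes: x right, y down, z forward; pixel columns grow to the right and rows downward; lengths in m; the calibration is good to about 2 mm. A picture is of the moment at which its call begins. There is no depth.
- close_job(): hands the job in, once; it reports no verdict.
Trained networks look in a picture, given as the dict that the camera call returned (one of the last four; its "shot" number tells which), for a name from the list of things; names that differ only in an ending like _2 or _b are one class to them, and where a whole thing is asked for, a point or a joint stands for the part that bears it (a point fixed in the world has none). Each returns a list of dicts, best first, with "score" (0 to 1); they miss things now and then, are a little off and sometimes report something else, mostly with a low value. They report only what shows in the picture. A call takes as long as a camera call. They do not tell look-alikes from the thing itself.
- spot_in(picture, thing): "uv" ([column, row] in pixels, amid what is visible of it).
- pinpoint(picture, thing): "uv" ([column, row] in pixels: a listed point, or the origin of a listed thing).
The state is a dict: "time": time; "joints": joint angles; "joint_vel": joint speeds; "tau": joint torques, N m; "position": TCP position; "eef_rot": TCP orientation; "ft_force": force on the tool from outside, world axes, zero at the start; "moment": the same for the moment, N m; "opening": finger opening in m.
Only numpy, scipy, OpenCV 4.12 (cv2) and the standard library are available. Lean on these libraries where they do the work, as an engineer would, in place of code of your own. Each camera call takes 0.05 s, during which the arm holds its last target.

## Working session

There is one attempt and no reset: what is moved stays moved. The work goes in short steps, Python scripts to look and compute and a tool call to move; the robot and the scene stay as the last step left them, time stands still between calls to the robot, and variables do not carry over. Pictures are saved under pics/ and viewed, and the job is handed in when it is done.

Besides the shell and the picture viewer there is one more tool, called after "Request:" by a JSON object that holds its "op" and its "data", one argument or row to a line. drive_tool: Moves the arm, as the interface text tells. Its arguments: {"type":"object","properties":{"increments":{"type":"array"}},"required":["increments"]}

```bash
ls; mkdir -p pics; cat > h.py <<'E'
from rig import *
import numpy as np, cv2
np.set_printoptions(precision=4,suppress=True)
def ray(p,uv):
    K=np.array(p["intrinsics"]);R=np.array(p["R"]);t=np.array(p["t"])
    d=R.T@np.linalg.inv(K)@np.array([uv[0],uv[1],1.0]); return -R.T@t,d
def onz(p,uv,z):
    c,d=ray(p,uv); return c+d*(z-c[2])/d[2]
def proj(p,X):
    K=np.array(p["intrinsics"]);x=K@(np.array(p["R"])@np.array(X)+np.array(p["t"]));return x[:2]/x[2]
def tri(l):
    A=np.zeros((3,3));b=np.zeros(3)
    for p,uv in l:
        c,d=ray(p,uv);d=d/np.linalg.norm(d);M=np.eye(3)-np.outer(d,d);A+=M;b+=M@c
    return np.linalg.solve(A,b)
E
python3 - <<'E'
from h import *
s=read_state();print(s["time"],s["position"],s["eef_rot"],s["opening"],s["ft_force"])
ps={}
for n in("side","top","wrist"):
    p=get_image(n);cv2.imwrite(f"pics/{n}0.png",p["pixels"]);ps[n]=p
    print(n,-np.array(p["R"]).T@p["t"])
    for th in ["bracket","bracket_spot","upright_face","packer_low","packer_top","square","square_heel","square_tip","square_toe","square_grip"]:
        print(th,[(np.round(q["uv"],1).tolist(),round(q["score"],2)) for q in pinpoint(p,th)][:4])
E
```

```text
pics
0.0 [ 0.2806 -0.5583  0.4039] [[ 0.8935  0.4492 -0.0007]
 [ 0.4492 -0.8935  0.0012]
 [-0.0001 -0.0014 -1.    ]] 0.08535999043415976 [0.399  0.1853 0.8862]
side [ 0.9431 -0.052   0.8189]
bracket [([285.7, 224.6], 0.72), ([371.0, 166.0], 0.24)]
bracket_spot [([282.1, 217.5], 0.67)]
upright_face [([297.0, 222.0], 0.88), ([363.9, 165.4], 0.33)]
packer_low [([287.5, 218.1], 0.6)]
packer_top []
square [([367.3, 174.7], 0.92), ([213.2, 209.8], 0.7)]
square_heel [([366.2, 187.6], 0.97), ([224.4, 215.0], 0.56)]
square_tip [([374.6, 170.9], 0.69)]
square_toe [([196.1, 209.8], 0.79)]
square_grip [([212.6, 204.6], 0.75), ([372.1, 165.8], 0.67)]
top [0.407  0.1099 1.1016]
bracket [([269.0, 215.3], 0.8)]
bracket_spot [([268.2, 217.1], 0.86)]
upright_face [([264.4, 194.0], 0.94)]
packer_low [([266.0, 223.5], 0.87), ([264.5, 216.1], 0.51)]
packer_top [([379.7, 254.7], 0.82)]
square [([171.6, 239.2], 0.94), ([327.2, 254.2], 0.76)]
square_heel [([180.0, 218.0], 0.57), ([317.2, 249.0], 0.52)]
square_tip [([168.6, 217.3], 0.88), ([321.4, 249.4], 0.57)]
square_toe [([165.9, 255.6], 0.9), ([339.7, 265.3], 0.47)]
square_grip [([179.3, 220.0], 0.75), ([334.3, 255.7], 0.67), ([191.0, 186.8], 0.62), ([165.8, 233.2], 0.6)]
wrist [ 0.3386 -0.5282  0.3731]
bracket []
bracket_spot []
upright_face []
packer_low []
packer_top []
square []
square_heel []
square_tip []
square_toe []
square_grip []
```

```bash
python3 - <<'E'
import cv2
for n,r in (("top",(120,140,300,160)),("side",(150,110,280,150))):
    a=cv2.imread(f"pics/{n}0.png");x,y,w,h=r
    cv2.imwrite(f"pics/{n}0c.png",cv2.resize(a[y:y+h,x:x+w],None,fx=2.6,fy=2.6,interpolation=cv2.INTER_CUBIC))
E
```

```text
(no output)
```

View pics/top0.png

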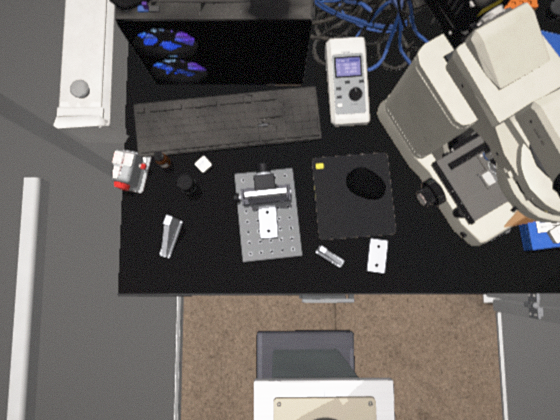

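View pics/side0.png

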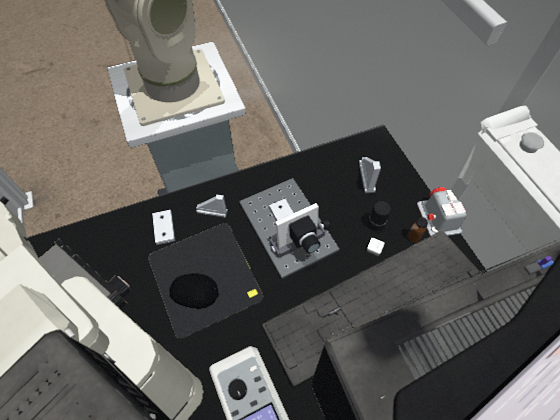

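```bash
sleep 1
```

```text
(no output)
```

View pics/top0c.png

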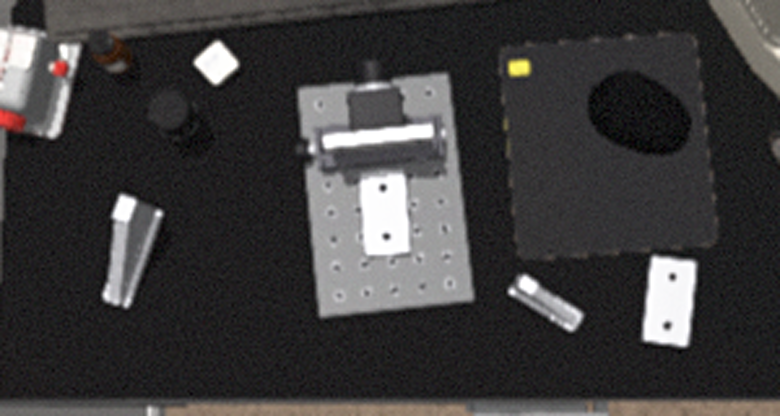

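View pics/side0c.png

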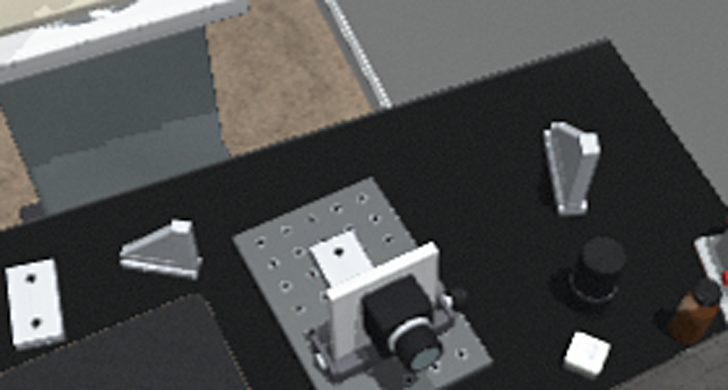

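```bash
python3 - <<'E'
from h import *
p=get_image("top");a=p["pixels"];g=cv2.cvtColor(a,cv2.COLOR_BGR2GRAY)
def rect(mask,z,roi,name):
    x,y,w,h=roi;m=np.zeros_like(mask);m[y:y+h,x:x+w]=mask[y:y+h,x:x+w]
    n,l,st,_=cv2.connectedComponentsWithStats(m);k=1+np.argmax(st[1:,4])
    c=max(cv2.findContours((l==k).astype(np.uint8),0,2)[0],key=cv2.contourArea)
    P=np.array([onz(p,q,z)[:2] for q in c[:,0].astype(float)])
    r=cv2.minAreaRect((P*1000).astype(np.float32));print(name,r)
    return
rect((g>150).astype(np.uint8),.012,(360,235,40,40),"top packer")
rect((g>170).astype(np.uint8),.024,(250,206,35,40),"low packer")
rect((g>70).astype(np.uint8),.012,(225,160,85,110),"bracket")
for n,z in (("bracket",0),("bracket_spot",.012)):
    print(n,onz(p,pinpoint(p,n)[0]["uv"],z))
q=pinpoint(p,"square_toe")[0];print("toe",onz(p,q["uv"],0))
q=pinpoint(p,"square")[0];print("sq",onz(p,q["uv"],0))
q=pinpoint(p,"square_tip")[0];print("tip",onz(p,q["uv"],.085))
E
```

```text
top packer ((431.9458923339844, -130.611328125), (42.327083587646484, 76.32916259765625), 82.21795654296875)
low packer ((508.77325439453125, 127.62669372558594), (48.763916015625, 77.10968780517578), 89.78087615966797)
bracket ((530.0535278320312, 125.51092529296875), (211.46029663085938, 142.1702423095703), 5.754870414733887)
bracket [0.5268 0.1176 0.    ]
bracket_spot [0.5203 0.1246 0.012 ]
toe [0.4322 0.3668 0.    ]
sq [0.4765 0.3469 0.    ]
tip [0.5155 0.3431 0.085 ]
```

```bash
cat >> h.py <<'E'
def need(x=None,y=None,z=None,yaw=None):
    """target: world position of grasp point; yaw of tool x (deg)"""
    s=read_state();R=np.array(s["eef_rot"]);p=np.array(s["position"]);g=p+R[:,2]*.155
    cy=np.degrees(np.arctan2(R[1,0],R[0,0]))
    T=g.copy()
    for i,v in enumerate((x,y,z)):
        if v is not None:T[i]=v
    print("t",round(s["time"],2),"grasp",g,"yaw",round(cy,2),"zaxis",R[:,2],"open",round(s["opening"],4),"F",np.array(s["ft_force"]))
    print("joints",np.array(s["joints"]))
    r=0
    if yaw is not None:
        r=np.radians((cy-yaw+90)%180-90);
    a=np.radians(cy) if yaw is None else np.radians(cy)-r
    d=(T-g)*1000;c,s_=np.cos(a),np.sin(a)
    print("roll",round(r,3),"after roll: dx %.1f dy %.1f dz %.1f"%(c*d[0]+s_*d[1],s_*d[0]-c*d[1],-d[2]))
E
python3 -c "
from h import *
need(.432-.03,-.131,.23,-8)"
```

```text
t 1.95 grasp [ 0.2807 -0.5585  0.2497] yaw 26.68 zaxis [ 0.     -0.0001 -1.    ] open 0.0853 F [-0.3804 -0.3503  0.8204]
joints [ 1.0824  0.3322 -0.0647  1.4601  0.0216  1.3499 -0.0885]
roll 0.605 after roll: dx 60.6 dy -440.2 dz 19.7
```

Request:
{"op": "drive_tool", "data": {
  "increments": [1,0,0,0,0.12,1,0,0,0,0.12,1,0,0,0,0.12,1,0,0,0,0.12,1,0,0,0,0.125,1,0,0,0,0,1,0,0,0,0,1,0,0,0,0]
}}

```text
time: 2.62
position: [0.2808, -0.5584, 0.4048]
eef_rot: [[0.991, -0.134, 0.0], [-0.134, -0.991, -0.0], [0.0, 0.0, -1.0]]
ft_force: [0.4, 0.2, 0.9]
opening: 0.0854
```

```bash
python3 -c "
from h import *
need(.432-.03,-.131,.23,-8)"
```

```text
t 2.62 grasp [ 0.2808 -0.5584  0.2498] yaw -7.73 zaxis [ 0.0001 -0.0001 -1.    ] open 0.0854 F [0.3663 0.1758 0.9269]
joints [ 1.0196  0.3297  0.0156  1.464  -0.0052  1.3478 -0.6702]
roll 0.005 after roll: dx 60.5 dy -440.1 dz 19.8
```

Request:
{"op": "drive_tool", "data": {
  "increments": [1,5,-37,2,0,1,5,-37,2,0,1,5,-37,2,0,1,5,-37,2,0,1,5,-37,2,0,1,5,-37,2,0,1,5,-37,2,0,1,5,-37,2,0]
}}

```text
time: 3.28
position: [0.3615, -0.269, 0.3888]
eef_rot: [[0.991, -0.135, 0.0], [-0.135, -0.991, -0.001], [0.0, 0.001, -1.0]]
ft_force: [1.5, -0.5, 0.2]
opening: 0.0857
```

Request:
{"op": "drive_tool", "data": {
  "increments": [1,5,-36,1,0,1,5,-36,1,0,1,5,-36,1,0,1,5,-36,1,0,1,0,0,0,0,1,0,0,0,0,1,0,0,0,0,1,0,0,0,0]
}}

```text
time: 3.95
position: [0.4009, -0.1321, 0.3847]
eef_rot: [[0.99, -0.139, -0.0], [-0.139, -0.99, -0.0], [0.0, 0.0, -1.0]]
ft_force: [0.3, 0.8, -0.5]
opening: 0.0855
```

```bash
python3 -c "
from h import *
need(.432-.03,-.131,.23,-8)
p=get_image('wrist');cv2.imwrite('pics/w1.png',p['pixels']);print(np.array(p['R']),-np.array(p['R']).T@p['t'])
for th in ('packer_top','square'):print(pinpoint(p,th),spot_in(p,th))
"
```

```text
t 3.95 grasp [ 0.4009 -0.1321  0.2297] yaw -8.0 zaxis [-0.     -0.0002 -1.    ] open 0.0855 F [ 0.2619  0.8197 -0.5228]
joints [ 0.6108 -0.0896 -0.3756  1.9683 -0.0343  1.2568 -1.4633]
roll -0.0 after roll: dx 0.9 dy -1.3 dz -0.3
[[-0.1396 -0.9902 -0.0001]
 [-0.9568  0.1349  0.2575]
 [-0.255   0.036  -0.9663]] [ 0.4651 -0.1402  0.3531]
[{'uv': [272.7, 147.4], 'score': 0.79}] [{'uv': [270.4, 143.2], 'score': 0.73}]
[{'uv': [164.7, 161.9], 'score': 0.86}] [{'uv': [148.8, 161.5], 'score': 0.59}]
```

View pics/w1.png

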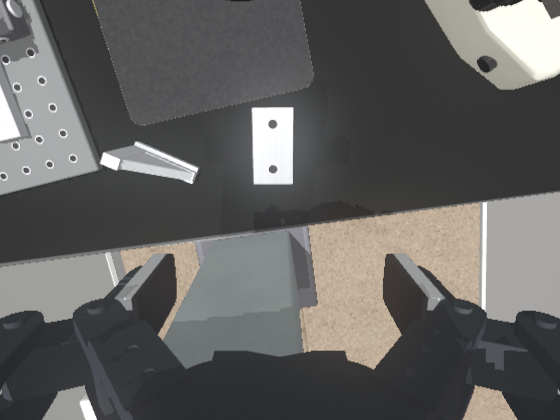

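```bash
cat >> h.py <<'E'
def rectw(p,roi,thr,z,hi=255):
    g=cv2.cvtColor(p["pixels"],cv2.COLOR_BGR2GRAY);m=np.zeros_like(g);x,y,w,h=roi
    m[y:y+h,x:x+w]=((g[y:y+h,x:x+w]>thr)&(g[y:y+h,x:x+w]<=hi)).astype(np.uint8)
    n,l,st,_=cv2.connectedComponentsWithStats(m);k=1+np.argmax(st[1:,4])
    c=max(cv2.findContours((l==k).astype(np.uint8),0,2)[0],key=cv2.contourArea)
    P=np.array([onz(p,q,z)[:2] for q in c[:,0].astype(float)])*1000
    b=cv2.boxPoints(cv2.minAreaRect(P.astype(np.float32)))
    e=[b[1]-b[0],b[2]-b[1]];L=[np.linalg.norm(v) for v in e];i=int(np.argmax(L));v=e[i]
    yaw=(np.degrees(np.arctan2(v[1],v[0]))+90)%180-90
    print("centre",b.mean(0),"L,W",L[i],L[1-i],"yaw",yaw,"pxbox",st[k]);return b.mean(0)/1000,yaw
E
python3 -c "
from h import *
p=get_image('wrist')
for t in (110,150,190):rectw(p,(235,90,80,110),t,.012)
"
```

```text
centre [ 431.8915 -128.2527] L,W 75.0904 40.331078 yaw -7.836441 pxbox [ 252  107   42   78 3145]
centre [ 431.8588 -128.4851] L,W 75.02176 39.973907 yaw -7.937958 pxbox [ 252  107   42   78 3083]
centre [ 431.8867 -128.6893] L,W 73.16866 39.234024 yaw -7.793648 pxbox [ 253  108   41   76 2938]
```

```bash
python3 -c "
from h import *
need(.417,-.1264,.019,-7.9)"
```

```text
t 4.25 grasp [ 0.4011 -0.1314  0.2297] yaw -8.01 zaxis [-0.0001  0.     -1.    ] open 0.0853 F [ 0.2051  0.2728 -0.4989]
joints [ 0.6101 -0.0896 -0.3764  1.9684 -0.0346  1.2567 -1.4649]
roll -0.002 after roll: dx 15.1 dy -7.2 dz 210.7
```

Request:
{"op": "drive_tool", "data": {
  "increments": [1,5,-2.4,20,0,1,5,-2.4,30,0,1,5,-2.4,30,0,1,0,0,30,0,1,0,0,25,0,1,0,0,20,0,1,0,0,0,0,1,0,0,0,0]
}}

```text
time: 4.92
position: [0.4169, -0.126, 0.2295]
eef_rot: [[0.99, -0.139, -0.002], [-0.139, -0.99, 0.001], [-0.002, -0.001, -1.0]]
ft_force: [0.2, 0.5, -0.4]
opening: 0.0853
```

```bash
python3 -c "
from h import *
need(.417,-.1264,.019,-7.9)
p=get_image('wrist');cv2.imwrite('pics/w2.png',p['pixels'])"
```

```text
t 4.92 grasp [ 0.4166 -0.1259  0.0745] yaw -7.97 zaxis [-0.0017  0.0009 -1.    ] open 0.0853 F [ 0.1972  0.5134 -0.4164]
joints [ 0.5753  0.1356 -0.4034  2.1117  0.0667  0.908  -1.5759]
roll -0.001 after roll: dx 0.5 dy 0.5 dz 55.5
```

View pics/w2.png

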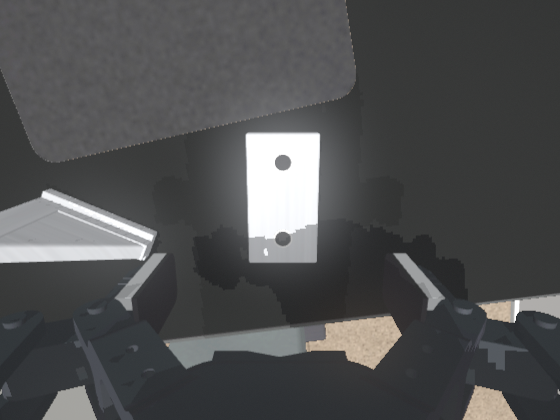

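Request:
{"op": "drive_tool", "data": {
  "increments": [0.5,0,0,15,0,0.5,0,0,15,0,0.5,0,0,12,0,0.5,0,0,8,0,0.5,0,0,5,0,0.5,0,0,0,0,0.5,0,0,0,0,0.5,0,0,0,0]
}}

```text
time: 5.63
position: [0.4175, -0.1261, 0.1755]
eef_rot: [[0.99, -0.139, 0.001], [-0.139, -0.99, -0.001], [0.001, 0.0, -1.0]]
ft_force: [0.7, 0.1, -0.6]
opening: 0.064
```

```bash
python3 -c "
from h import *
need(.417,-.1264,.019,-7.9)
p=get_image('wrist');cv2.imwrite('pics/w3.png',p['pixels'])"
```

```text
t 5.63 grasp [ 0.4177 -0.1262  0.0206] yaw -7.98 zaxis [ 0.0013 -0.0006 -1.    ] open 0.064 F [ 0.7334  0.1148 -0.5648]
joints [ 0.556   0.2339 -0.3918  2.1455  0.1264  0.7819 -1.626 ]
roll -0.001 after roll: dx -0.6 dy 0.3 dz 1.6
```

View pics/w3.png

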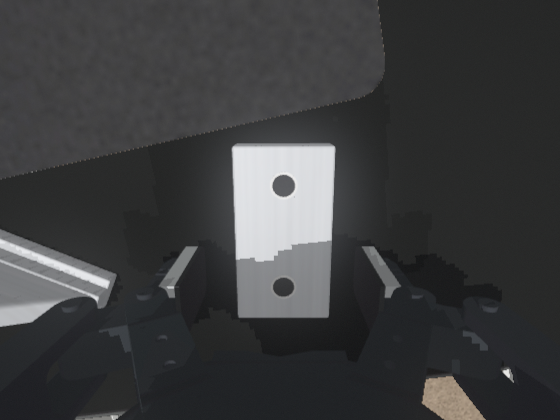

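Request:
{"op": "drive_tool", "data": {
  "increments": [0.5,0,0,3,0,-1,0,0,0,0,-1,0,0,0,0,-1,0,0,0,0,-1,0,0,0,0,-1,0,0,0,0,-1,0,0,0,0,-1,0,0,0,0]
}}

```text
time: 6.35
position: [0.4173, -0.126, 0.1723]
eef_rot: [[0.99, -0.139, 0.0], [-0.139, -0.99, -0.0], [0.0, 0.0, -1.0]]
ft_force: [-2.7, 0.2, 9.2]
opening: 0.0384
```

Request:
{"op": "drive_tool", "data": {
  "increments": [-1,0,0,-5,0,-1,0,0,-15,0,-1,0,0,-20,0,-1,0,0,-25,0,-1,0,0,-25,0,-1,0,0,-20,0,-1,0,0,-20,0,-1,0,0,0,0]
}}

```text
time: 7.02
position: [0.418, -0.126, 0.3053]
eef_rot: [[0.99, -0.139, 0.005], [-0.139, -0.99, -0.002], [0.005, 0.001, -1.0]]
ft_force: [0.5, -0.5, -2.4]
opening: 0.0384
```

```bash
python3 -c "
from h import *
need(.417,-.1264,.019,-7.9)
p=get_image('wrist');cv2.imwrite('pics/w4.png',p['pixels'])"
```

```text
t 7.02 grasp [ 0.4187 -0.1263  0.1503] yaw -7.97 zaxis [ 0.0049 -0.0018 -1.    ] open 0.0384 F [ 0.5404 -0.5439 -2.4064]
joints [ 0.5941  0.0242 -0.4072  2.0406  0.0119  1.0737 -1.5285]
roll -0.001 after roll: dx -1.7 dy 0.4 dz 131.3
```

View pics/w4.png

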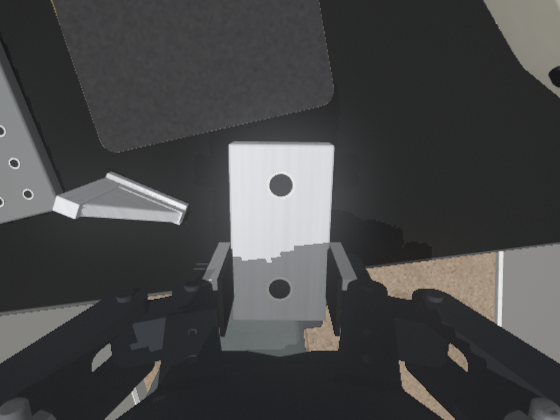

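```bash
python3 -c "
from h import *
need(.435,.12,.21,5.75)
p=get_image('wrist')
for t in (60,80,110): rectw(p,(229,130,106,215),t,.3053-.1603)
print(onz(p,(233,144),.145),onz(p,(330,144),.145))
"
```

```text
t 7.07 grasp [ 0.4179 -0.1262  0.1482] yaw -7.98 zaxis [ 0.003  -0.0013 -1.    ] open 0.038 F [ 0.3623 -0.0226 -3.7685]
joints [ 0.5939  0.0263 -0.4071  2.0432  0.0127  1.071  -1.5292]
roll -0.24 after roll: dx 41.7 dy -243.2 dz -61.8
centre [ 430.8232 -127.951 ] L,W 89.49443 44.797516 yaw -8.024101 pxbox [  229   130   106   215 21290]
centre [ 428.8826 -127.6775] L,W 85.57488 44.797527 yaw -8.024094 pxbox [  229   141   106   204 20167]
centre [ 428.7687 -128.3807] L,W 85.79524 42.87729 yaw -7.6925964 pxbox [  229   141   106   204 18083]
[ 0.4727 -0.1158  0.145 ] [ 0.4677 -0.1508  0.145 ]
```

Request:
{"op": "drive_tool", "data": {
  "increments": [-1,0,-15,-25,-0.12,-1,0,-30,-25,-0.12,-1,0,-35,-10,0,-1,0,-35,0,0,-1,0,-35,0,0,-1,0,-35,0,0,-1,0,-30,0,0,-1,0,-20,0,0]
}}

```text
time: 7.78
position: [0.3994, 0.1107, 0.3603]
eef_rot: [[0.995, 0.103, -0.002], [0.103, -0.995, 0.0], [-0.002, -0.0, -1.0]]
ft_force: [0.3, 0.4, -2.1]
opening: 0.0386
```

```bash
python3 -c "
from h import *
need(.435,.12,.21,5.75)
p=get_image('wrist');cv2.imwrite('pics/w5.png',p['pixels'])"
```

```text
t 7.78 grasp [0.3991 0.1108 0.2054] yaw 5.93 zaxis [-0.002   0.0002 -1.    ] open 0.0386 F [ 0.3409  0.3971 -2.1045]
joints [ 0.3647 -0.0846 -0.6988  2.0045 -0.0592  1.2044 -1.7782]
roll 0.003 after roll: dx 36.6 dy -5.6 dz -4.6
```

View pics/w5.png

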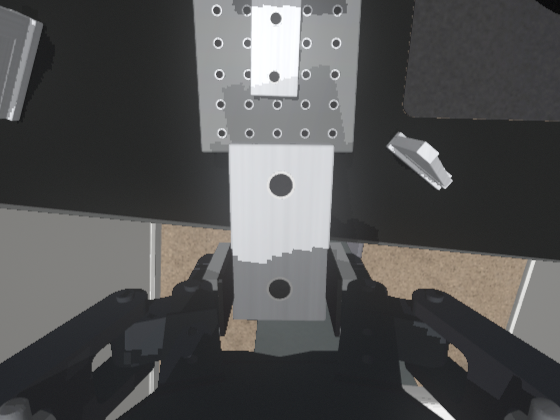

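Request:
{"op": "drive_tool", "data": {
  "increments": [-1,15,-2,-5,0,-1,15,-2,-10,0,-1,2,-2,-10,0,-1,0,0,0,0,-1,0,0,0,0,-1,0,0,0,0,-1,0,0,0,0,-1,0,0,0,0]
}}

```text
time: 8.5
position: [0.4314, 0.1169, 0.3862]
eef_rot: [[0.995, 0.1, -0.001], [0.1, -0.995, -0.001], [-0.001, 0.001, -1.0]]
ft_force: [-0.5, 0.5, -2.7]
opening: 0.038
```

```bash
python3 -c "
from h import *
need(.435,.12,.21,5.75)
p=get_image('wrist');cv2.imwrite('pics/w6.png',p['pixels']);cv2.imwrite('pics/w6c.png',cv2.resize(p['pixels'][:340,190:380],None,fx=1.75*1.0,fy=1.75,interpolation=cv2.INTER_CUBIC))
import pickle;pickle.dump((p,read_state()),open('w6.pkl','wb'))
for t in (120,150,180): rectw(p,(235,5,80,135),t,.024)
q=get_image('top');cv2.imwrite('pics/t6.png',q['pixels'])
print(np.array(p['intrinsics']))
"
```

```text
t 8.5 grasp [0.4313 0.1168 0.2312] yaw 5.76 zaxis [-0.0007 -0.0006 -1.    ] open 0.038 F [-0.5021  0.5307 -2.7183]
joints [ 0.3587 -0.0189 -0.7059  1.8987 -0.0125  1.2581 -1.8135]
roll 0.0 after roll: dx 4.0 dy -2.8 dz 21.2
centre [509.7295 130.2928] L,W 82.05702 74.732704 yaw 5.739914 pxbox [ 235   45   80   95 6755]
centre [511.1001 137.0318] L,W 74.75014 58.680393 yaw 4.0380173 pxbox [ 235   46   66   88 4292]
centre [511.1659 131.1795] L,W 73.07755 46.729073 yaw 3.9818115 pxbox [ 248   49   53   85 3515]
[[344.8124   0.     279.3519]
 [  0.     344.8124 201.9985]
 [  0.       0.       1.    ]]
```

View pics/w6c.png

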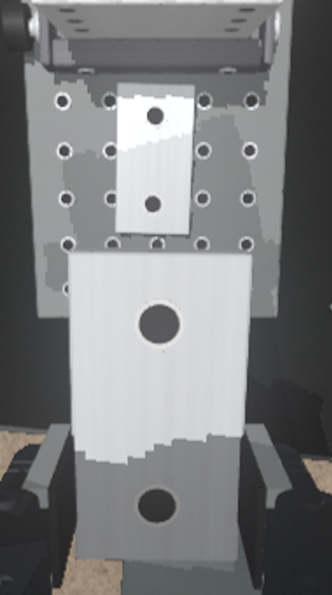

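```bash
cat >> h.py <<'E'
def edge(g,axis,rng,guess,win=5,sign=0):
    """axis 'v': near-vertical edge, rng rows, guess col (start,end). returns fitted pts"""
    pts=[]
    for i,r in enumerate(range(*rng)):
        c0=guess[0]+(guess[1]-guess[0])*i/max(1,(rng[1]-rng[0]-1))
        lo=int(round(c0-win));hi=int(round(c0+win))+1
        prof=(g[r,lo:hi] if axis=='v' else g[lo:hi,r]).astype(float)
        d=np.diff(prof)*(1 if sign==0 else sign)
        d=np.abs(d) if sign==0 else np.clip(d,0,None)
        if d.max()<12: continue
        k=int(np.argmax(d));a=max(0,k-1);b=min(len(d),k+2);w=d[a:b]
        c=lo+ (np.arange(a,b)*w).sum()/w.sum()+0.5
        pts.append((c,r) if axis=='v' else (r,c))
    P=np.array(pts,np.float32)
    vx,vy,x0,y0=cv2.fitLine(P,cv2.DIST_HUBER,0,.01,.01).ravel()
    return np.array([x0,y0]),np.array([vx,vy]),len(P)
def isect(a,b):
    A=np.array([a[1],-b[1]]).T;t=np.linalg.solve(A,b[0]-a[0]);return a[0]+t[0]*a[1]
def quad(p,g,L,R,T,B,z,name):
    cs=[isect(T,L),isect(T,R),isect(B,R),isect(B,L)]
    W=np.array([onz(p,c,z)[:2] for c in cs])*1000
    print(name,"px",np.round(cs,1).tolist());print(" sizes",[round(float(np.linalg.norm(W[i]-W[(i+1)%4])),1) for i in range(4)])
    ax=(W[0]+W[1]-W[2]-W[3])/2
    print(" centre",W.mean(0),"yaw",np.degrees(np.arctan2(ax[1],ax[0])), "Ledge",np.degrees(np.arctan2(*(W[0]-W[3])[::-1])),"Redge",np.degrees(np.arctan2(*(W[1]-W[2])[::-1])),"backmid",(W[0]+W[1])/2);return W
E
cat > m6.py <<'E'
from h import *
import pickle
p,s=pickle.load(open('w6.pkl','rb'));g=cv2.cvtColor(p["pixels"],cv2.COLOR_BGR2GRAY)
low=quad(p,g,edge(g,'v',(52,130),(257,256.3)),edge(g,'v',(52,130),(300.3,298.8)),edge(g,'h',(262,296),(47.6,48.3)),edge(g,'h',(262,294),(132.6,134)),.024,"low")
zt=s["position"][2]-.1723+.012
hl=quad(p,g,edge(g,'v',(150,230),(230.3,231.7)),edge(g,'v',(150,230),(333,331)),edge(g,'h',(235,328),(144.5,144.5)),edge(g,'h',(240,322),(318.5,318.5)),zt,"held")
pl=quad(p,g,edge(g,'v',(60,135),(205.5,208.5)),edge(g,'v',(60,160),(354,349)),edge(g,'h',(212,228),(180,180)),edge(g,'h',(215,228),(181,181)),.012,"plate")
E
python3 m6.py
```

```text
low px [[256.70001220703125, 46.900001525878906], [301.1000061035156, 48.29999923706055], [297.29998779296875, 133.6999969482422], [255.60000610351562, 132.1999969482422]]
 sizes [39.4, 74.4, 39.2, 74.2]
 centre [511.7773 127.4646] yaw 3.9782285288655275 Ledge 4.035594299697422 Redge 3.921001743976632 backmid [548.8441 130.0424]
held px [[228.10000610351562, 143.39999389648438], [333.79998779296875, 144.8000030517578], [325.5, 317.8999938964844], [232.39999389648438, 320.79998779296875]]
 sizes [39.0, 72.8, 39.5, 74.6]
 centre [447.0776 119.218 ] yaw 5.12109044553924 Ledge 4.937803789210686 Redge 5.309056602417433 backmid [483.7732 122.5066]
plate px [[211.1999969482422, 181.10000610351562], [347.79998779296875, 180.6999969482422], [347.79998779296875, 180.89999389648438], [211.1999969482422, 181.10000610351562]]
 sizes [138.1, 0.2, 138.1, 0.0]
 centre [426.7412 117.1987] yaw 5.8752823895832655 Ledge -174.08990104839089 Redge 5.877028099506584 backmid [426.7897 117.2037]
```

```bash
python3 -c "
from h import *
need(.4964,.1257,.0413,4.4)"
```

```text
t 8.6 grasp [0.4315 0.1169 0.2315] yaw 5.77 zaxis [-0.0002 -0.0004 -1.    ] open 0.0383 F [-0.1267  0.8011 -3.1032]
joints [ 0.3587 -0.0188 -0.706   1.898  -0.0125  1.2582 -1.8135]
roll 0.024 after roll: dx 65.3 dy -3.8 dz 190.2
```

Request:
{"op": "drive_tool", "data": {
  "increments": [-1,10,0,0,0.024,-1,18,-1,10,0,-1,18,-1,20,0,-1,14,-1,30,0,-1,5,-1,30,0,-1,0,0,30,0,-1,0,0,25,0,-1,0,0,0,0]
}}

```text
time: 9.27
position: [0.4945, 0.1254, 0.2369]
eef_rot: [[0.997, 0.077, -0.008], [0.077, -0.997, -0.001], [-0.008, 0.001, -1.0]]
ft_force: [-0.6, -0.3, -3.3]
opening: 0.0386
```

```bash
python3 -c "
from h import *
need(.4964,.1257,.0413,4.4)
p=get_image('wrist');cv2.imwrite('pics/w7.png',p['pixels']);p=get_image('side');cv2.imwrite('pics/s7.png',cv2.resize(p['pixels'][130:300,180:400],None,fx=3,fy=3,interpolation=2))"
```

```text
t 9.27 grasp [0.4932 0.1252 0.0819] yaw 4.4 zaxis [-0.0079 -0.0011 -1.    ] open 0.0386 F [-0.5622 -0.3025 -3.3146]
joints [ 0.2631  0.3297 -0.6804  1.9117  0.2434  0.9916 -2.0212]
roll -0.0 after roll: dx 3.2 dy -0.2 dz 40.6
```

View pics/w7.png

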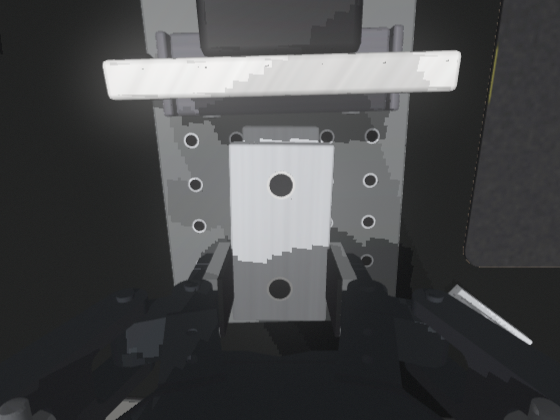

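View pics/s7.png

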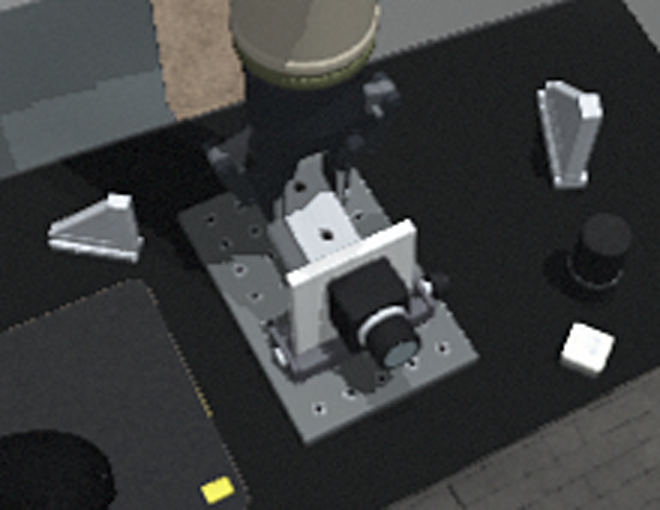

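Request:
{"op": "drive_tool", "data": {
  "increments": [-1,0,0,10,0,-1,0,0,10,0,-1,0,0,8,0,-1,0,0,0,0,-1,0,0,0,0,-1,0,0,0,0,-1,0,0,0,0,-1,0,0,0,0]
}}

```text
time: 10.03
position: [0.4965, 0.1264, 0.2141]
eef_rot: [[0.997, 0.077, 0.001], [0.077, -0.997, 0.0], [0.001, 0.0, -1.0]]
ft_force: [-0.3, -0.1, -3.4]
opening: 0.0382
```

```bash
python3 -c "
from h import *
need(.4964,.1257,.0413,4.4)
p=get_image('wrist');cv2.imwrite('pics/w8.png',p['pixels']);
cv2.imwrite('pics/w8c.png',cv2.resize(p['pixels'][90:190,190:380],None,fx=4,fy=4,interpolation=2))"
```

```text
t 10.03 grasp [0.4966 0.1264 0.0591] yaw 4.39 zaxis [ 0.0008  0.     -1.    ] open 0.0382 F [-0.3022 -0.123  -3.3775]
joints [ 0.2467  0.3657 -0.6671  1.9257  0.2775  0.9416 -2.0474]
roll -0.0 after roll: dx -0.3 dy 0.7 dz 17.8
```

View pics/w8c.png

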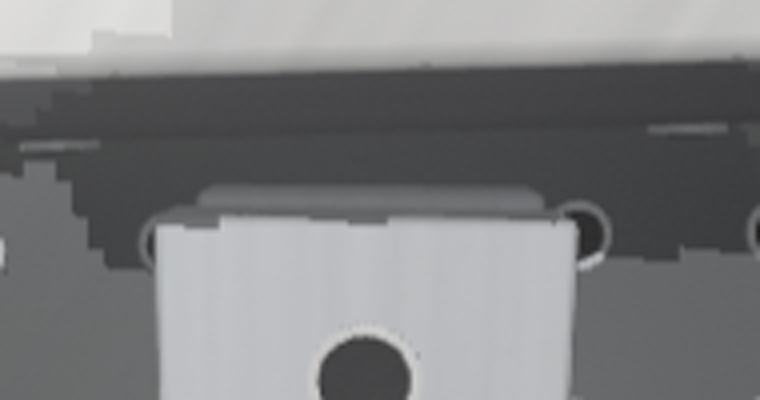

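```bash
python3 -c "
from h import *
p=get_image('wrist');z=read_state()['position'][2]-.1723+.012
print(proj(p,[.5488,.1300,.024]),z)
for uv in ((240,136.7),(326.2,136.7)):print(onz(p,uv,.024))
for uv in ((229.2,145.5),(334.2,145.5)):print(onz(p,uv,z))
"
```

```text
[282.4742 138.7858] 0.053691284055689834
[0.5483 0.1493 0.024 ]
[0.5512 0.1103 0.024 ]
[0.5472 0.1499 0.0537]
[0.5501 0.1111 0.0537]
```

Request:
{"op": "drive_tool", "data": {
  "increments": [-1,1,0.7,4,0,-1,0,0,4,0,-1,0,0,4,0,-1,0,0,3,0,-1,0,0,1,0,-1,0,0,0,0,-1,0,0,0,0,-1,0,0,0,0]
}}

```text
time: 10.8
position: [0.4974, 0.1258, 0.1978]
eef_rot: [[0.997, 0.077, 0.0], [0.077, -0.997, -0.0], [0.0, 0.0, -1.0]]
ft_force: [0.6, -0.1, -2.9]
opening: 0.0386
```

```bash
python3 -c "
from h import *
need(.4974,.1257,.0413,4.4)"
```

```text
t 10.8 grasp [0.4975 0.1258 0.0428] yaw 4.4 zaxis [ 0.0002 -0.     -1.    ] open 0.0386 F [ 0.5783 -0.0716 -2.9359]
joints [ 0.2361  0.3928 -0.6556  1.9335  0.2996  0.9127 -2.0622]
roll 0.0 after roll: dx -0.1 dy 0.1 dz 1.5
```

Request:
{"op": "drive_tool", "data": {
  "increments": [-1,0,0,0.7,0,-1,0,0,0.7,0,-1,0,0,0.5,0,-1,0,0,0,0,-1,0,0,0,0,-1,0,0,0,0,-1,0,0,0,0,-1,0,0,0,0]
}}

```text
time: 11.47
position: [0.4974, 0.1258, 0.1963]
eef_rot: [[0.997, 0.077, 0.0], [0.077, -0.997, -0.0], [0.0, 0.0, -1.0]]
ft_force: [-3.1, -0.1, 6.4]
opening: 0.0386
```

Request:
{"op": "drive_tool", "data": {
  "increments": [0.2,0,0,0,0,0.2,0,0,0,0,0.3,0,0,0,0,0.3,0,0,0,0,0.3,0,0,0,0,0.3,0,0,0,0,0.3,0,0,0,0,0.3,0,0,0,0]
}}

```text
time: 12.13
position: [0.4974, 0.1257, 0.1958]
eef_rot: [[0.997, 0.077, 0.0], [0.077, -0.997, -0.0], [0.0, 0.0, -1.0]]
ft_force: [0.2, 0.3, 0.3]
opening: 0.0554
```

Request:
{"op": "drive_tool", "data": {
  "increments": [0.3,-2,0,-10,0,0.3,-5,0,-20,0,0.3,-10,0,-25,0,0.3,-15,0,-25,0,0.3,-15,0,-25,0,0.3,-15,0,-25,0,0.3,0,0,-20,0,0.3,0,0,0,0]
}}

```text
time: 12.8
position: [0.4356, 0.1217, 0.3503]
eef_rot: [[0.997, 0.077, 0.007], [0.077, -0.997, -0.001], [0.007, 0.001, -1.0]]
ft_force: [1.5, 0.3, 0.1]
opening: 0.0553
```

```bash
python3 -c "
from h import *
import pickle
need(.43,.34,.2,-10)
p=get_image('wrist');cv2.imwrite('pics/w9.png',p['pixels']);pickle.dump((p,read_state()),open('w9.pkl','wb'))
p=get_image('side');cv2.imwrite('pics/s9.png',cv2.resize(p['pixels'][130:300,180:400],None,fx=3,fy=3,interpolation=2))
p=get_image('top');cv2.imwrite('pics/t9.png',cv2.resize(p['pixels'][140:300,120:420],None,fx=2.6,fy=2.6,interpolation=2))"
```

```text
t 12.8 grasp [0.4367 0.1217 0.1954] yaw 4.43 zaxis [ 0.0068 -0.0005 -1.    ] open 0.0553 F [1.4781 0.264  0.0693]
joints [ 0.3666  0.0312 -0.7411  1.9372  0.0261  1.1753 -1.8777]
roll 0.252 after roll: dx -44.5 dy -213.9 dz -4.6
```

View pics/w9.png

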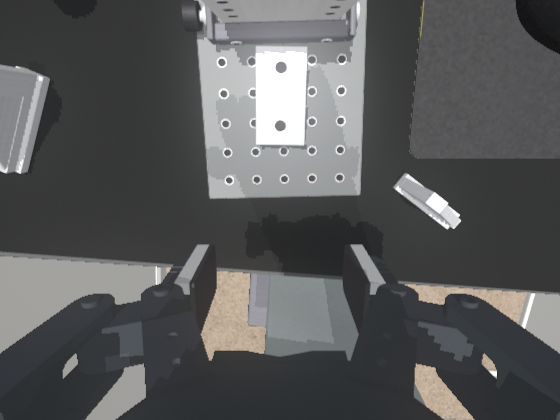

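View pics/s9.png

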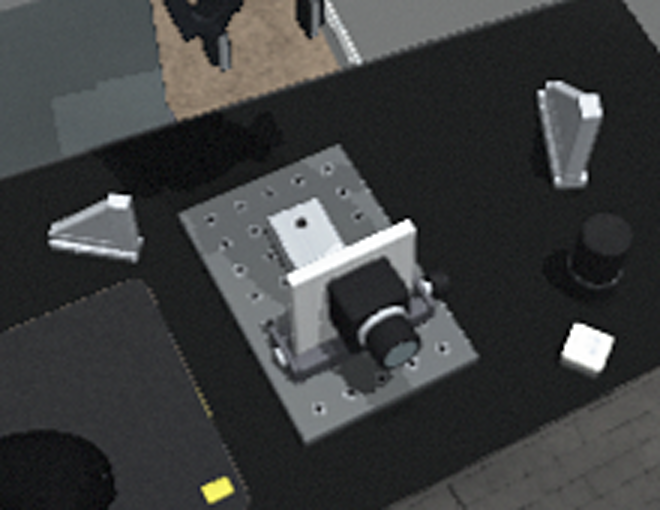

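```bash
python3 -c "
from h import *
import pickle
p,s=pickle.load(open('w9.pkl','rb'));g=cv2.cvtColor(p['pixels'],cv2.COLOR_BGR2GRAY)
quad(p,g,edge(g,'v',(52,140),(257,256.3)),edge(g,'v',(52,140),(307,305)),edge(g,'h',(262,302),(46.5,47)),edge(g,'h',(262,300),(143.6,145)),.036,'top')
quad(p,g,edge(g,'v',(70,190),(202,208)),edge(g,'v',(70,185),(366,360)),edge(g,'h',(262,302),(46.5,47)),edge(g,'h',(216,355),(197.5,194.5)),.012,'plate')
for y in (135,138,141,143,144,145,146,147,148,150): print(y,g[y,282])
"
```

```text
top px [[254.89999389648438, 45.29999923706055], [307.0, 46.099998474121094], [303.8999938964844, 144.8000030517578], [255.60000610351562, 144.1999969482422]]
 sizes [39.5, 74.2, 39.3, 74.3]
 centre [512.5877 127.67  ] yaw 3.7105191085223796 Ledge 3.7913543712630227 Redge 3.6296051480114357 backmid [549.6476 130.0734]
plate px [[197.10000610351562, 44.400001525878906], [364.79998779296875, 47.0], [359.79998779296875, 194.6999969482422], [208.89999389648438, 198.3000030517578]]
 sizes [138.1, 125.2, 138.4, 130.5]
 centre [490.2114 123.768 ] yaw 5.785669041906902 Ledge 5.715979099061257 Redge 5.858320927024334 backmid [553.8174 130.2128]
135 254
138 254
141 253
143 253
144 226
145 153
146 142
147 145
148 118
150 110
```

```bash
python3 -c "
import cv2
a=cv2.imread('pics/w9.png');cv2.imwrite('pics/w9c.png',cv2.resize(a[30:165,180:380],None,fx=4,fy=4,interpolation=2))"
```

```text
(no output)
```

View pics/w9c.png

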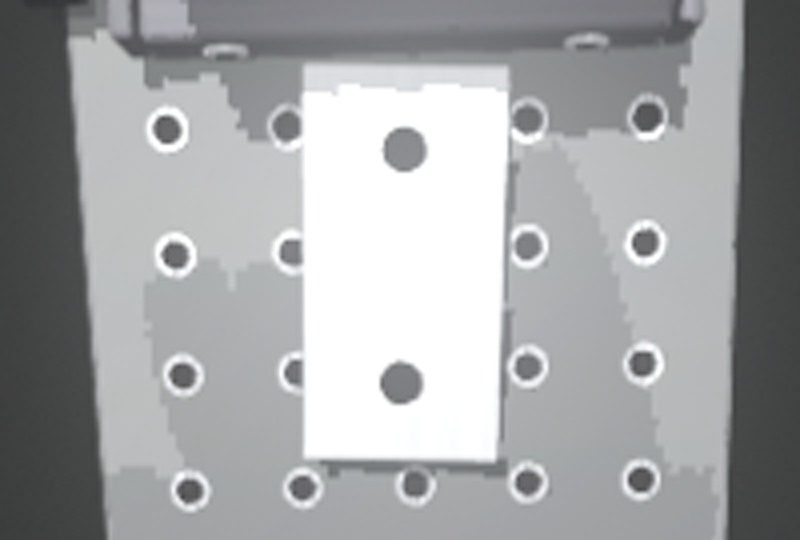

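View pics/t9.png

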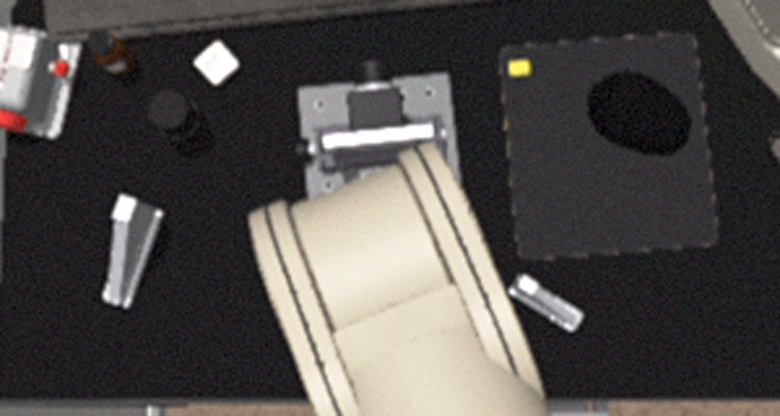

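Request:
{"op": "drive_tool", "data": {
  "increments": [1,0,-10,-5,0.125,1,0,-20,-10,0.125,1,-5,-30,-10,0,1,-5,-35,-5,0,1,-5,-35,0,0,1,-5,-35,0,0,1,-5,-25,0,0,1,-5,-15,0,0]
}}

```text
time: 13.62
position: [0.4358, 0.3305, 0.3737]
eef_rot: [[0.986, -0.167, -0.004], [-0.167, -0.986, 0.0], [-0.004, 0.0, -1.0]]
ft_force: [-0.6, -0.5, -0.8]
opening: 0.086
```

Request:
{"op": "drive_tool", "data": {
  "increments": [1,0,0,0,0,1,0,0,0,0,1,0,0,0,0,1,0,0,0,0,1,0,0,0,0,1,0,0,0,0,1,0,0,0,0,1,0,0,0,0]
}}

```text
time: 14.28
position: [0.4369, 0.327, 0.3758]
eef_rot: [[0.985, -0.174, 0.0], [-0.174, -0.985, -0.0], [0.0, 0.0, -1.0]]
ft_force: [-0.9, -0.3, 0.3]
opening: 0.0857
```

```bash
python3 -c "
from h import *
import pickle
need(.43,.34,.2,-10)
p=get_image('wrist');cv2.imwrite('pics/w10.png',p['pixels']);pickle.dump((p,read_state()),open('w10.pkl','wb'))
for n,z in (('square',0),('square_toe',0),('square_heel',0),('square_tip',.085),('square_grip',.044)):
  for q in pinpoint(p,n)[:2]:print(n,q,onz(p,q['uv'],z))
"
```

```text
t 14.28 grasp [0.4369 0.3269 0.2208] yaw -10.0 zaxis [ 0.0001 -0.0001 -1.    ] open 0.0857 F [-0.8755 -0.3109  0.2728]
joints [-0.1101  0.2479 -0.7086  1.6827  0.168   1.273  -2.5984]
roll 0.0 after roll: dx -9.0 dy -11.7 dz 20.8
square {'uv': [243.7, 143.6], 'score': 0.76} [0.4754 0.357  0.    ]
square_toe {'uv': [249.5, 94.2], 'score': 0.41} [0.5201 0.3422 0.    ]
square_heel {'uv': [250.1, 97.5], 'score': 0.77} [0.5171 0.3422 0.    ]
square_tip {'uv': [240.0, 89.4], 'score': 0.94} [0.5197 0.3419 0.085 ]
square_tip {'uv': [243.2, 147.4], 'score': 0.62} [0.4789 0.3479 0.085 ]
square_grip {'uv': [239.2, 143.8], 'score': 0.87} [0.4791 0.3557 0.044 ]
```

View pics/w10.png

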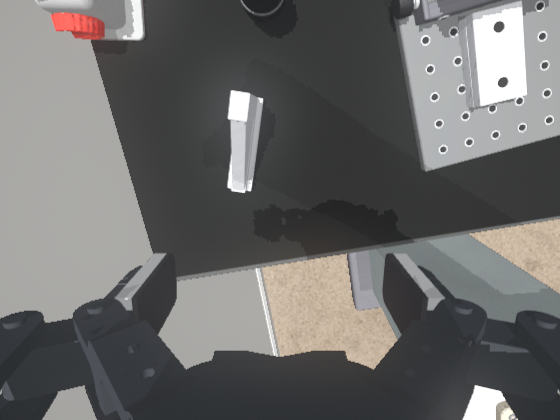

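```bash
python3 -c "
import cv2
a=cv2.imread('pics/w10.png');cv2.imwrite('pics/w10c.png',cv2.resize(a[80:205,205:285],None,fx=4.8,fy=4.8,interpolation=2))"
```

```text
(no output)
```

View pics/w10c.png

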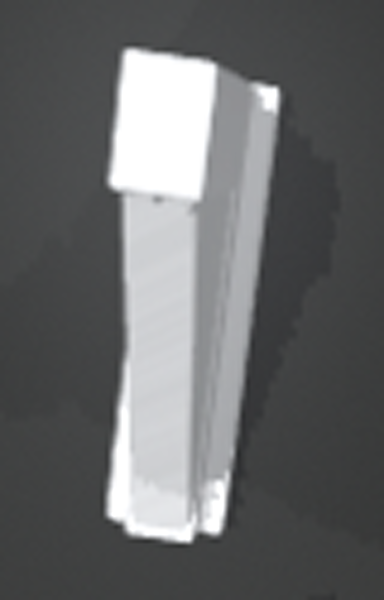

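Request:
{"op": "drive_tool", "data": {
  "increments": [1,0,0,0,-0.124,1,0,0,0,-0.124,1,0,0,0,-0.124,1,0,0,0,-0.124,1,0,0,0,-0.124,1,0,0,0,-0.124,1,0,0,0,-0.124,1,0,0,0,-0.124]
}}

```text
time: 15.25
position: [0.4364, 0.3277, 0.3757]
eef_rot: [[0.678, 0.735, -0.0], [0.735, -0.678, -0.0], [-0.0, 0.0, -1.0]]
ft_force: [-0.2, -0.2, -0.0]
opening: 0.0852
```

Request:
{"op": "drive_tool", "data": {
  "increments": [1,0,0,0,-0.124,1,0,0,0,-0.124,1,0,0,0,-0.124,1,0,0,0,-0.124,1,0,0,0,-0.124,1,0,0,0,-0.124,1,0,0,0,-0.124,1,0,0,0,-0.124]
}}

```text
time: 15.92
position: [0.4364, 0.3277, 0.3757]
eef_rot: [[-0.244, 0.97, 0.0], [0.97, 0.244, -0.0], [-0.0, -0.0, -1.0]]
ft_force: [0.3, 0.7, 0.8]
opening: 0.0853
```

Request:
{"op": "drive_tool", "data": {
  "increments": [1,0,0,0,-0.124,1,0,0,0,-0.124,1,0,0,0,-0.124,1,0,0,0,-0.124,1,0,0,0,-0.124,1,0,0,0,-0.124,1,0,0,0,-0.124,1,0,0,0,-0.124]
}}

```text
time: 16.58
position: [0.4365, 0.3276, 0.3758]
eef_rot: [[-0.945, 0.327, 0.0], [0.327, 0.945, -0.0], [-0.0, -0.0, -1.0]]
ft_force: [-0.3, 0.4, 0.1]
opening: 0.0852
```

```bash
python3 -c "
from h import *
need(.48,.345,.2,-12)"
```

```text
t 16.58 grasp [0.4365 0.3276 0.2208] yaw 160.94 zaxis [ 0.0001 -0.0001 -1.    ] open 0.0852 F [-0.3125  0.3819  0.0915]
joints [ 0.2352  0.4039 -1.1814  1.6684  0.3839  1.3305  0.2264]
roll -0.123 after roll: dx -38.9 dy 26.0 dz 20.8
```

```bash
python3 -c "
from h import *
import pickle
p,s=pickle.load(open('w10.pkl','rb'))
f=lambda a,z:onz(p,(205+(a[0]-2)/4.8,80+(a[1]-2)/4.8),z)[:2]*1000
B=np.array([f(a,.09) for a in ((122,47),(215,62),(203,198),(110,187))]);print(B,B.mean(0))
v=(B[0]+B[1]-B[2]-B[3])/2;print('blade',np.degrees(np.arctan2(v[1],v[0])),np.linalg.norm(v),np.linalg.norm(B[0]-B[1]))
a,b=f((278,90),.01),f((222,535),.01);v=a-b;print('foot R edge',a,b,np.degrees(np.arctan2(v[1],v[0])),np.linalg.norm(v))
c,d=f((108,518),.01),f((222,535),.01);print('toe corners',c,d,(c+d)/2,np.linalg.norm(c-d))
"
```

```text
[[520.6098 348.3454]
 [516.1902 335.3626]
 [497.4635 340.9354]
 [501.4485 354.2956]] [508.928  344.7347]
blade -16.916198703364877 19.800789562417894 13.714500441795055
foot R edge [513.8745 330.2689] [429.0778 358.1653] -18.210150287474345 89.26745958880608
toe corners [436.7132 380.6644] [429.0778 358.1653] [432.8955 369.4148] 23.75940505573556
```

```bash
python3 -c "
from h import *
need(.4766,.3552,.044,162)"
```

```text
t 16.58 grasp [0.4365 0.3276 0.2208] yaw 160.94 zaxis [ 0.0001 -0.0001 -1.    ] open 0.0852 F [-0.3125  0.3819  0.0915]
joints [ 0.2352  0.4039 -1.1814  1.6684  0.3839  1.3305  0.2264]
roll -0.018 after roll: dx -29.6 dy 38.6 dz 176.8
```

Request:
{"op": "drive_tool", "data": {
  "increments": [1,-14,6,10,-0.018,1,-15,6,20,0,1,-1,0,20,0,1,0,0,20,0,1,0,0,0,0,1,0,0,0,0,1,0,0,0,0,1,0,0,0,0]
}}

```text
time: 17.25
position: [0.4688, 0.3297, 0.3072]
eef_rot: [[-0.949, 0.315, 0.002], [0.315, 0.949, 0.001], [-0.001, 0.001, -1.0]]
ft_force: [1.2, -0.3, -0.0]
opening: 0.0853
```

```bash
python3 -c "
from h import *
need(.4766,.3552,.044,162)
p=get_image('wrist');cv2.imwrite('pics/w11.png',p['pixels'])
print(proj(p,[.5090,.3447,.09]),proj(p,[.4329,.3694,.01]))"
```

```text
t 17.25 grasp [0.4691 0.3299 0.1522] yaw 161.63 zaxis [ 0.0017  0.0009 -1.    ] open 0.0853 F [ 1.2139 -0.2727 -0.0026]
joints [ 0.1626  0.5286 -1.0983  1.6804  0.4954  1.2407  0.2041]
roll -0.006 after roll: dx 0.7 dy 26.4 dz 108.2
[322.6119 281.7965] [312.3247 135.2789]
```

View pics/w11.png

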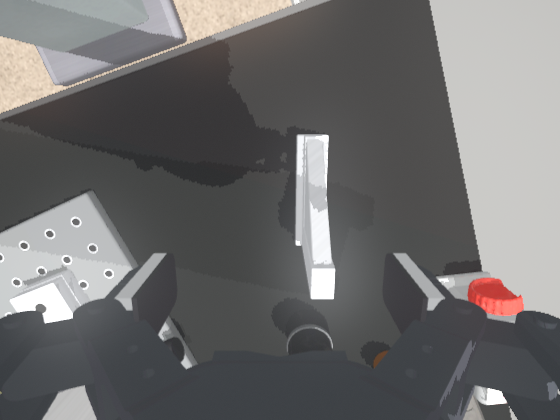

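Request:
{"op": "drive_tool", "data": {
  "increments": [1,0,10,0,-0.006,1,0,10,0,0,1,0,6.4,0,0,1,0,0,20,0,1,0,0,20,0,1,0,0,0,0,1,0,0,0,0,1,0,0,0,0]
}}

```text
time: 17.97
position: [0.4772, 0.3547, 0.2671]
eef_rot: [[-0.951, 0.31, 0.001], [0.31, 0.951, 0.001], [-0.001, 0.001, -1.0]]
ft_force: [0.1, 0.1, 0.4]
opening: 0.0853
```

```bash
python3 -c "
from h import *
need(.4766,.3552,.044,162)
p=get_image('wrist');cv2.imwrite('pics/w12.png',p['pixels'])
t=get_image('top')
for n in('objective_case','dropper_bottle','coverslip_box'):print(n,[onz(t,q['uv'],0) for q in pinpoint(t,n)[:1]])
"
```

```text
t 17.97 grasp [0.4773 0.3548 0.1121] yaw 161.96 zaxis [ 0.0009  0.0008 -1.    ] open 0.0853 F [0.0805 0.1299 0.3962]
joints [ 0.0726  0.6119 -1.0443  1.6609  0.5621  1.2003  0.1517]
roll -0.001 after roll: dx 0.8 dy 0.2 dz 68.1
objective_case [array([0.6564, 0.3833, 0.    ])]
dropper_bottle [array([0.6517, 0.3753, 0.    ])]
coverslip_box [array([0.656 , 0.2783, 0.    ])]
```

View pics/w12.png

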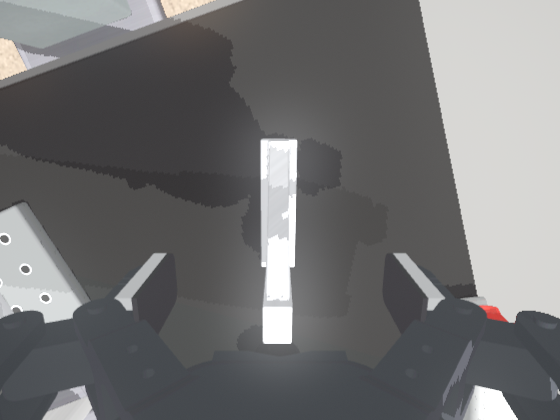

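Request:
{"op": "drive_tool", "data": {
  "increments": [1,0.8,0,15,0,1,0,0,15,0,1,0,0,15,0,1,0,0,12,0,1,0,0,8,0,1,0,0,2,0,1,0,0,0,0,1,0,0,0,0]
}}

```text
time: 18.88
position: [0.4763, 0.3548, 0.199]
eef_rot: [[-0.951, 0.309, 0.0], [0.309, 0.951, 0.0], [-0.0, 0.0, -1.0]]
ft_force: [0.1, -0.5, 0.7]
opening: 0.0859
```

```bash
python3 -c "
from h import *
need(.4766,.3552,.044,162)
p=get_image('wrist');cv2.imwrite('pics/w13.png',p['pixels'])
"
```

```text
t 18.88 grasp [0.4763 0.3549 0.044 ] yaw 161.97 zaxis [ 0.0001  0.0003 -1.    ] open 0.0859 F [ 0.1227 -0.5069  0.6729]
joints [ 0.0299  0.689  -0.9828  1.7091  0.6364  1.0973  0.1028]
roll -0.001 after roll: dx -0.2 dy 0.4 dz 0.0
```

View pics/w13.png

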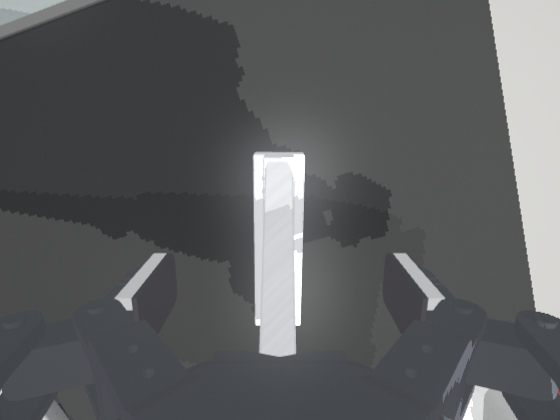

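Request:
{"op": "drive_tool", "data": {
  "increments": [-1,0,0,0,0,-1,0,0,0,0,-1,0,0,0,0,-1,0,0,0,0,-1,0,0,0,0,-1,0,0,0,0,-1,0,0,0,0,-1,0,0,0,0]
}}

```text
time: 19.6
position: [0.4763, 0.3546, 0.1989]
eef_rot: [[-0.951, 0.31, 0.0], [0.31, 0.951, -0.0], [-0.0, -0.0, -1.0]]
ft_force: [-0.2, -0.8, 2.7]
opening: 0.0115
```

Request:
{"op": "drive_tool", "data": {
  "increments": [-1,0,0,0,0,-1,0,0,0,0,-1,0,0,0,0,-1,0,0,-5,0,-1,0,0,-10,0,-1,0,0,-15,0,-1,0,0,-15,0,-1,0,0,-15,0]
}}

```text
time: 20.27
position: [0.4762, 0.3548, 0.2608]
eef_rot: [[-0.951, 0.309, 0.001], [0.309, 0.951, 0.0], [-0.0, 0.001, -1.0]]
ft_force: [0.0, -0.1, -2.6]
opening: 0.011
```

```bash
python3 -c "
from h import *
need(.4766,.3552,.2,185.8)
p=get_image('wrist');cv2.imwrite('pics/w14.png',p['pixels'])
"
```

```text
t 20.27 grasp [0.4762 0.3548 0.1058] yaw 161.98 zaxis [ 0.0005  0.0004 -1.    ] open 0.011 F [ 0.0066 -0.0841 -2.6483]
joints [ 0.0691  0.6175 -1.0397  1.6678  0.5679  1.1903  0.1465]
roll -0.416 after roll: dx -0.4 dy 0.3 dz -94.2
```

View pics/w14.png

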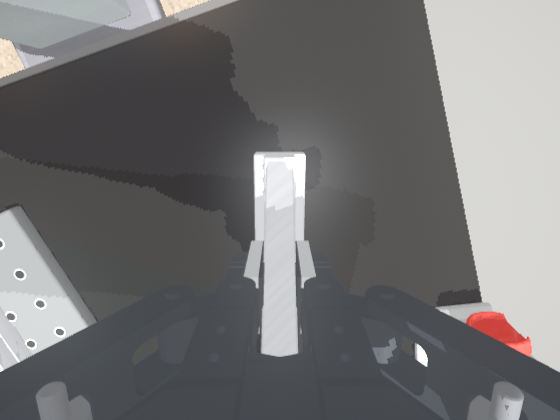

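Request:
{"op": "drive_tool", "data": {
  "increments": [-1,0,0,-20,-0.104,-1,0,0,-25,-0.104,-1,0,0,-25,-0.104,-1,0,0,-20,-0.104,-1,0,0,-5,0,-1,0,0,0,0,-1,0,0,0,0,-1,0,0,0,0]
}}

```text
time: 20.98
position: [0.4761, 0.3542, 0.3523]
eef_rot: [[-0.995, -0.099, -0.001], [-0.099, 0.995, -0.002], [0.001, -0.001, -1.0]]
ft_force: [-0.5, 0.2, -3.2]
opening: 0.011
```

```bash
python3 -c "
from h import *
need(.5019,.1260,.12,185.8)
"
```

```text
t 20.98 grasp [0.4759 0.3539 0.1973] yaw -174.34 zaxis [-0.0012 -0.0016 -1.    ] open 0.011 F [-0.5295  0.1658 -3.193 ]
joints [ 0.1546  0.5748 -1.1865  1.5731  0.5407  1.3655  0.5793]
roll -0.003 after roll: dx -2.8 dy -229.4 dz 77.3
```

Request:
{"op": "drive_tool", "data": {
  "increments": [-1,0,-20,0,0,-1,0,-30,0,0,-1,0,-35,0,0,-1,0,-35,0,0,-1,0,-35,0,0,-1,0,-35,0,0,-1,0,-25,0,0,-1,0,-14,0,0]
}}

```text
time: 21.65
position: [0.4997, 0.1227, 0.3523]
eef_rot: [[-0.995, -0.095, -0.002], [-0.095, 0.995, -0.002], [0.002, -0.002, -1.0]]
ft_force: [1.3, -1.1, -2.6]
opening: 0.0111
```

Request:
{"op": "drive_tool", "data": {
  "increments": [-1,0,0,0,0,-1,0,0,0,0,-1,0,0,0,0,-1,0,0,0,0,-1,0,0,0,0,-1,0,0,0,0,-1,0,0,0,0,-1,0,0,0,0]
}}

```text
time: 22.32
position: [0.4993, 0.1271, 0.3537]
eef_rot: [[-0.995, -0.102, -0.0], [-0.102, 0.995, -0.0], [0.0, -0.0, -1.0]]
ft_force: [-0.5, 0.2, -3.2]
opening: 0.0114
```

```bash
python3 -c "
from h import *
need(.5019,.1260,.12,185.8)
p=get_image('wrist');cv2.imwrite('pics/w15.png',p['pixels'])
p=get_image('side');cv2.imwrite('pics/s15.png',cv2.resize(p['pixels'][130:300,180:400],None,fx=3,fy=3,interpolation=2))
"
```

```text
t 22.32 grasp [0.4993 0.1271 0.1987] yaw -174.17 zaxis [-0. -0. -1.] open 0.0114 F [-0.5182  0.158  -3.2264]
joints [ 0.7698  0.419  -1.3277  1.7691  0.4235  1.2912  1.0129]
roll 0.001 after roll: dx -2.5 dy -1.4 dz 78.7
```

View pics/w15.png

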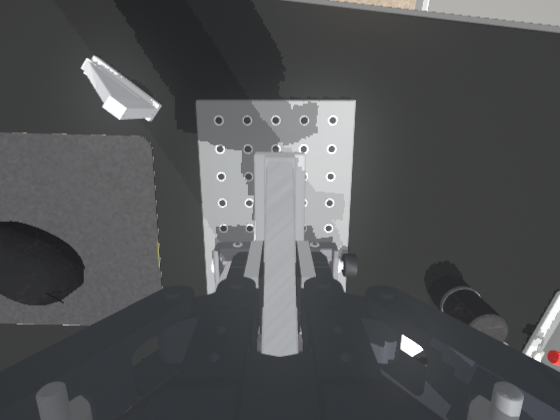

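View pics/s15.png

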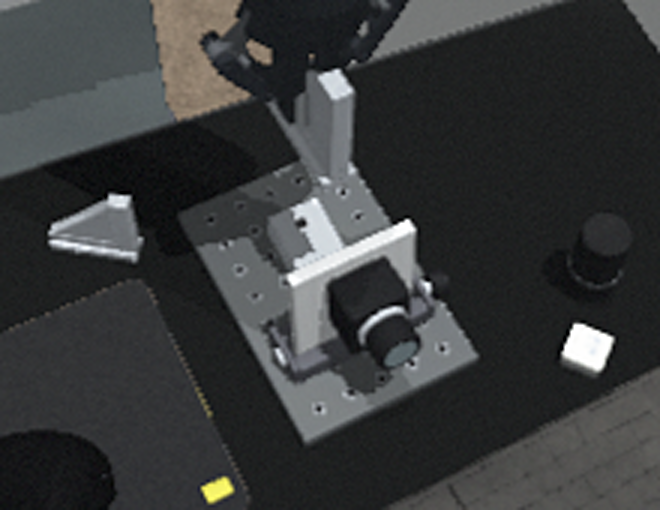

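```bash
python3 -c "
from h import *
p=get_image('wrist');g=cv2.cvtColor(p['pixels'],cv2.COLOR_BGR2GRAY)
W=quad(p,g,edge(g,'v',(110,230),(197,207)),edge(g,'v',(110,230),(355,347)),edge(g,'h',(205,350),(100,100)),edge(g,'h',(205,350),(100,100)),.012,'plate')
f=(W[0]+W[1])/2;print(f, f+100*np.array([np.cos(np.radians(5.8)),np.sin(np.radians(5.8))]))
"
```

```text
plate px [[195.3000030517578, 99.30000305175781], [355.6000061035156, 99.69999694824219], [355.6000061035156, 99.69999694824219], [195.3000030517578, 99.30000305175781]]
 sizes [138.3, 0.0, 138.3, 0.0]
 centre [426.0651 117.101 ] yaw -90.0 Ledge 0.0 Redge 0.0 backmid [426.0651 117.101 ]
[426.0651 117.101 ] [525.5532 127.2067]
```

Request:
{"op": "drive_tool", "data": {
  "increments": [-1,0,-1.4,15,0,-1,0,0,20,0,-1,0,0,25,0,-1,0,0,25,0,-1,0,0,15,0,-1,0,0,10,0,-1,0,0,0,0,-1,0,0,0,0]
}}

```text
time: 23.13
position: [0.4997, 0.1256, 0.2443]
eef_rot: [[-0.995, -0.101, 0.0], [-0.101, 0.995, 0.0], [-0.0, 0.0, -1.0]]
ft_force: [0.5, 0.7, -2.9]
opening: 0.0112
```

```bash
python3 -c "
from h import *
need(.5019,.1260,.083,185.8)
p=get_image('wrist');cv2.imwrite('pics/w16.png',p['pixels'])
p=get_image('side');cv2.imwrite('pics/s16.png',cv2.resize(p['pixels'][130:300,180:400],None,fx=3,fy=3,interpolation=2))
"
```

```text
t 23.13 grasp [0.4998 0.1257 0.0893] yaw -174.19 zaxis [ 0.0001  0.0003 -1.    ] open 0.0112 F [ 0.5059  0.7214 -2.9285]
joints [ 0.6525  0.5428 -1.193   1.8811  0.5649  1.1116  0.9143]
roll 0.0 after roll: dx -2.2 dy 0.1 dz 6.3
```

View pics/w16.png

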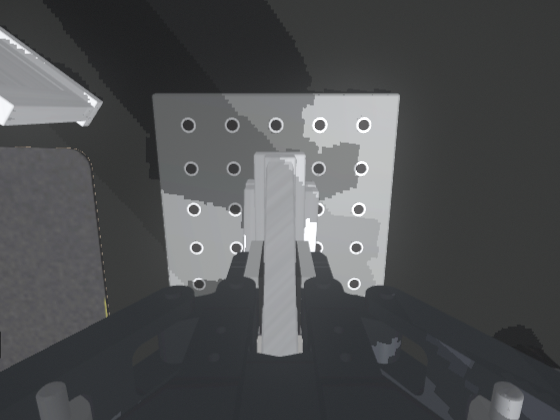

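View pics/s16.png

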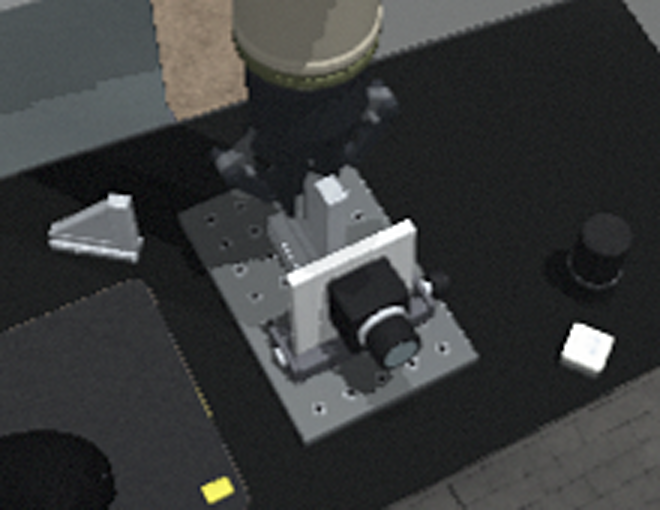

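Request:
{"op": "drive_tool", "data": {
  "increments": [-1,0,0,2,0,-1,0,0,2,0,-1,0,0,2,0,-1,0,0,2,0,-1,0,0,0,0,-1,0,0,0,0,-1,0,0,0,0,-1,0,0,0,0]
}}

```text
time: 23.9
position: [0.4995, 0.1254, 0.2358]
eef_rot: [[-0.995, -0.101, 0.0], [-0.101, 0.995, -0.0], [-0.0, -0.0, -1.0]]
ft_force: [-0.0, -0.4, -2.4]
opening: 0.0111
```

Request:
{"op": "drive_tool", "data": {
  "increments": [-1,-2,0,0,0,-1,-2,0,0,0,-1,-2,0,0,0,-1,-2,0,0,0,-1,-1,0,0,0,-1,-1,0,0,0,-1,0,0,0,0,-1,0,0,0,0]
}}

```text
time: 24.57
position: [0.5094, 0.1264, 0.2357]
eef_rot: [[-0.995, -0.101, -0.0], [-0.101, 0.995, -0.0], [0.0, -0.0, -1.0]]
ft_force: [-0.1, 0.2, -2.8]
opening: 0.0112
```

```bash
python3 -c "
from h import *
need(.5268,.1285,.080,185.8)
p=get_image('side');cv2.imwrite('pics/s17.png',cv2.resize(p['pixels'][130:300,180:400],None,fx=3,fy=3,interpolation=2))
"
```

```text
t 24.57 grasp [0.5094 0.1264 0.0807] yaw -174.2 zaxis [-0.0001 -0.0001 -1.    ] open 0.0112 F [-0.0594  0.2376 -2.7666]
joints [ 0.6241  0.5703 -1.1668  1.8637  0.5881  1.1084  0.9061]
roll -0.0 after roll: dx -17.5 dy 0.4 dz 0.7
```

View pics/s17.png

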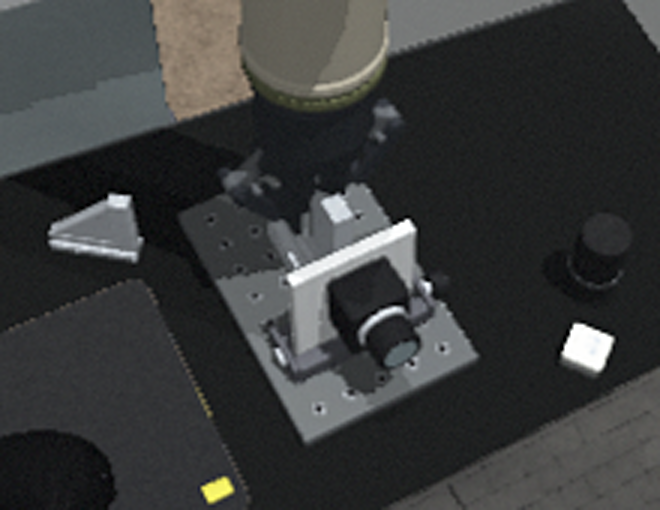

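Request:
{"op": "drive_tool", "data": {
  "increments": [-1,-1.5,0,0,0,-1,-1.5,0,0,0,-1,-1.5,0,0,0,-1,-1.5,0,0,0,-1,-1,0,0,0,-1,-1,0,0,0,-1,0,0,0,0,-1,0,0,0,0]
}}

```text
time: 25.28
position: [0.5174, 0.1272, 0.2357]
eef_rot: [[-0.995, -0.101, -0.0], [-0.101, 0.995, 0.0], [0.0, 0.0, -1.0]]
ft_force: [0.1, -0.4, -3.7]
opening: 0.0113
```

Request:
{"op": "drive_tool", "data": {
  "increments": [-1,-0.5,0,0,0,-1,-0.5,0,0,0,-1,-0.5,0,0,0,-1,-0.5,0,0,0,-1,-0.5,0,0,0,-1,-0.5,0,0,0,-1,0,0,0,0,-1,0,0,0,0]
}}

```text
time: 25.95
position: [0.5201, 0.1276, 0.2356]
eef_rot: [[-0.995, -0.101, -0.001], [-0.101, 0.995, -0.0], [0.001, -0.0, -1.0]]
ft_force: [-5.2, -0.2, -1.8]
opening: 0.0113
```

```bash
python3 -c "
from h import *
need(.5268,.1285,.080,185.8)
p=get_image('side');cv2.imwrite('pics/s18.png',cv2.resize(p['pixels'][130:300,180:400],None,fx=3,fy=3,interpolation=2))
"
```

```text
t 25.95 grasp [0.5199 0.1275 0.0806] yaw -174.18 zaxis [-0.0009 -0.0004 -1.    ] open 0.0113 F [-5.2408 -0.1848 -1.8268]
joints [ 0.604   0.5891 -1.152   1.8368  0.599   1.12    0.9073]
roll 0.0 after roll: dx -6.9 dy 0.3 dz 0.6
```

View pics/s18.png

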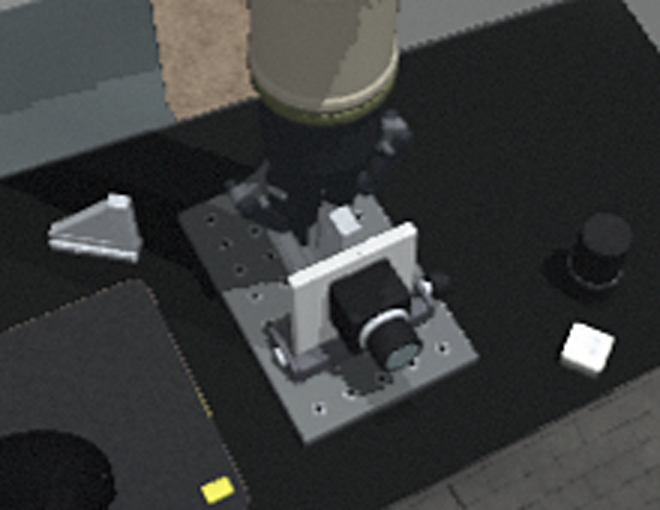

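Request:
{"op": "drive_tool", "data": {
  "increments": [-1,-0.5,0,0,0,-1,-0.5,0,0,0,-1,-0.5,0,0,0,-1,-0.5,0,0,0,-1,-0.5,0,0,0,-1,-0.5,0,0,0,-1,-0.5,0,0,0,-1,0,0,0,0]
}}

```text
time: 26.67
position: [0.5239, 0.1279, 0.2358]
eef_rot: [[-0.995, -0.101, -0.0], [-0.101, 0.995, -0.0], [0.0, -0.0, -1.0]]
ft_force: [-4.3, 0.3, -0.4]
opening: 0.0111
```

Request:
{"op": "drive_tool", "data": {
  "increments": [-1,0,0,0.3,0,-1,0,0,0.3,0,-1,0,0,0.2,0,-1,0,0,0,0,-1,0,0,0,0,-1,0,0,0,0,-1,0,0,0,0,-1,0,0,0,0]
}}

```text
time: 27.33
position: [0.5239, 0.1278, 0.235]
eef_rot: [[-0.995, -0.101, 0.0], [-0.101, 0.995, -0.0], [-0.0, -0.0, -1.0]]
ft_force: [-4.1, 0.5, -1.0]
opening: 0.0114
```

```bash
python3 -c "
from h import *
need(.5268,.1285,.080,185.8);print(read_state()['moment'])
"
```

```text
t 27.33 grasp [0.5239 0.1278 0.08  ] yaw -174.2 zaxis [ 0.0001 -0.0001 -1.    ] open 0.0114 F [-4.1153  0.4794 -1.0345]
joints [ 0.5971  0.5959 -1.1462  1.8281  0.6039  1.1216  0.9072]
roll -0.0 after roll: dx -2.9 dy 0.4 dz -0.0
[0.0706 0.5851 0.0271]
```

Request:
{"op": "drive_tool", "data": {
  "increments": [-1,0,0,0.2,0,-1,0,0,0.2,0,-1,0,0,0.2,0,-1,0,0,0,0,-1,0,0,0,0,-1,0,0,0,0,-1,0,0,0,0,-1,0,0,0,0]
}}

```text
time: 28.0
position: [0.524, 0.1279, 0.2349]
eef_rot: [[-0.995, -0.101, 0.0], [-0.101, 0.995, -0.0], [-0.0, -0.0, -1.0]]
ft_force: [-6.3, -1.2, 6.8]
opening: 0.0108
```

Request:
{"op": "drive_tool", "data": {
  "increments": [-1,-0.4,0,0,0,-1,-0.4,0,0,0,-1,-0.4,0,0,0,-1,-0.4,0,0,0,-1,-0.4,0,0,0,-1,0,0,0,0,-1,0,0,0,0,-1,0,0,0,0]
}}

```text
time: 28.67
position: [0.5255, 0.1282, 0.2348]
eef_rot: [[-0.995, -0.101, -0.001], [-0.101, 0.995, -0.001], [0.001, -0.001, -1.0]]
ft_force: [-9.0, -2.6, 8.9]
opening: 0.0114
```

```bash
python3 -c "
from h import *
need(.5268,.1285,.080,185.8);print(read_state()['moment'])
p=get_image('side');cv2.imwrite('pics/s19.png',cv2.resize(p['pixels'][130:300,180:400],None,fx=3,fy=3,interpolation=2))
p=get_image('wrist');cv2.imwrite('pics/w19.png',p['pixels'])
"
```

```text
t 28.67 grasp [0.5254 0.1281 0.0798] yaw -174.2 zaxis [-0.001  -0.0009 -1.    ] open 0.0114 F [-9.0168 -2.6143  8.9104]
joints [ 0.593   0.5993 -1.1437  1.8235  0.6058  1.1247  0.9069]
roll 0.0 after roll: dx -1.5 dy 0.3 dz -0.2
[-0.4916  1.967  -0.0253]
```

View pics/s19.png

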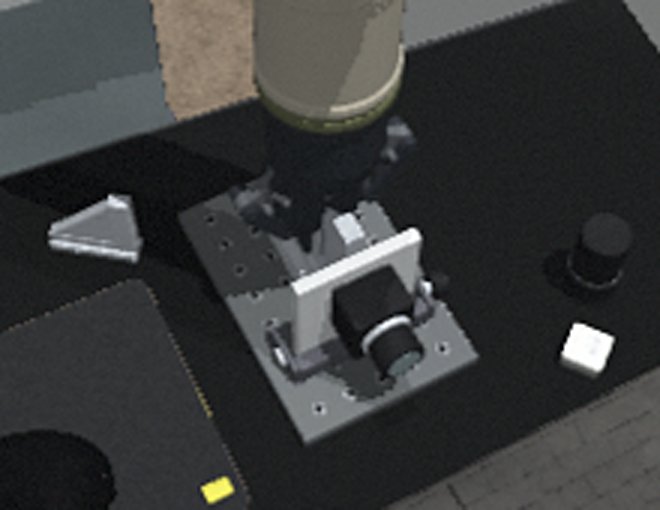

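View pics/w19.png

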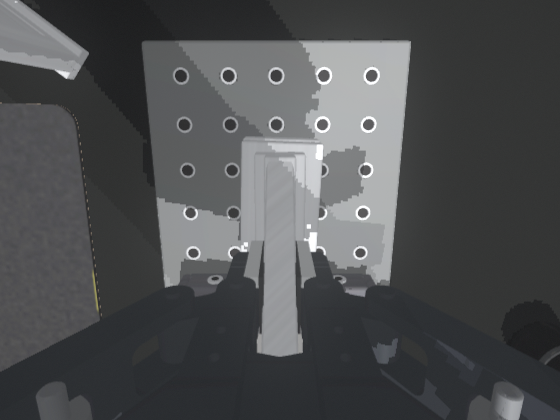

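Request:
{"op": "drive_tool", "data": {
  "increments": [-1,-0.3,0,0,0,-1,-0.3,0,0,0,-1,-0.3,0,0,0,-1,-0.3,0,0,0,-1,0,0,0,0,-1,0,0,0,0,-1,0,0,0,0,-1,0,0,0,0]
}}

```text
time: 29.43
position: [0.5264, 0.1284, 0.2348]
eef_rot: [[-0.995, -0.101, -0.002], [-0.101, 0.995, -0.001], [0.002, -0.001, -1.0]]
ft_force: [-12.5, -2.3, 12.3]
opening: 0.0112
```

Request:
{"op": "drive_tool", "data": {
  "increments": [-1,-0.3,0,0,0,-1,-0.3,0,0,0,-1,0,0,0,0,-1,0,0,0,0,-1,0,0,0,0,-1,0,0,0,0,-1,0,0,0,0,-1,0,0,0,0]
}}

```text
time: 30.1
position: [0.5267, 0.1285, 0.2349]
eef_rot: [[-0.995, -0.101, -0.003], [-0.101, 0.995, -0.002], [0.003, -0.001, -1.0]]
ft_force: [-15.5, -4.1, 15.1]
opening: 0.0111
```

```bash
python3 -c "
from h import *
need(.5268,.1285,.080,185.8);print(read_state()['moment'])
"
```

```text
t 30.1 grasp [0.5262 0.1282 0.0799] yaw -174.18 zaxis [-0.0029 -0.0018 -1.    ] open 0.0111 F [-15.5241  -4.1414  15.0982]
joints [ 0.5899  0.6019 -1.1419  1.8196  0.6066  1.1283  0.9072]
roll 0.0 after roll: dx -0.6 dy 0.2 dz -0.1
[-0.7465  3.1942 -0.049 ]
```

Request:
{"op": "drive_tool", "data": {
  "increments": [-1,0,0,-0.2,0,-1,0,0,-0.2,0,-1,0,0,0,0,-1,0,0,0,0,-1,0,0,0,0,-1,0,0,0,0,-1,0,0,0,0,-1,0,0,0,0]
}}

```text
time: 30.77
position: [0.5267, 0.1284, 0.2349]
eef_rot: [[-0.995, -0.102, -0.003], [-0.102, 0.995, -0.001], [0.003, -0.001, -1.0]]
ft_force: [-12.5, -3.1, 9.4]
opening: 0.0113
```

Request:
{"op": "drive_tool", "data": {
  "increments": [-1,-0.3,0,0,0,-1,-0.3,0,0,0,-1,0,0,0,0,-1,0,0,0,0,-1,0,0,0,0,-1,0,0,0,0,-1,0,0,0,0,-1,0,0,0,0]
}}

```text
time: 31.43
position: [0.5269, 0.1285, 0.2349]
eef_rot: [[-0.995, -0.102, -0.004], [-0.102, 0.995, -0.002], [0.004, -0.002, -1.0]]
ft_force: [-16.2, -3.4, 13.3]
opening: 0.0111
```

```bash
python3 -c "
from h import *
need(.5268,.1285,.080,185.8);print(read_state()['moment'])
p=get_image('side');cv2.imwrite('pics/s20.png',cv2.resize(p['pixels'][180:260,250:350],None,fx=7,fy=7,interpolation=2))
p=get_image('top');cv2.imwrite('pics/t20.png',cv2.resize(p['pixels'][160:240,220:320],None,fx=7,fy=7,interpolation=2))
"
```

```text
t 31.43 grasp [0.5263 0.1282 0.0799] yaw -174.16 zaxis [-0.004 -0.002 -1.   ] open 0.0111 F [-16.1524  -3.3538  13.3143]
joints [ 0.5892  0.6027 -1.1415  1.8185  0.6064  1.1297  0.9077]
roll 0.001 after roll: dx -0.5 dy 0.2 dz -0.1
[-0.6896  3.3666  0.0167]
```

View pics/s20.png

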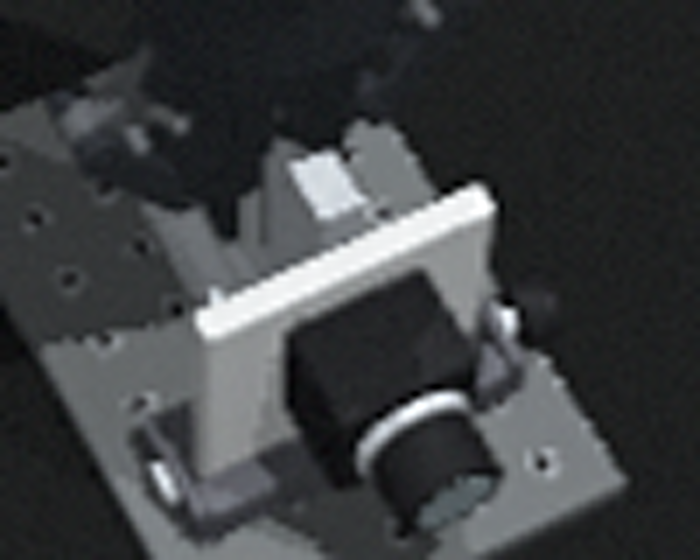

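View pics/t20.png

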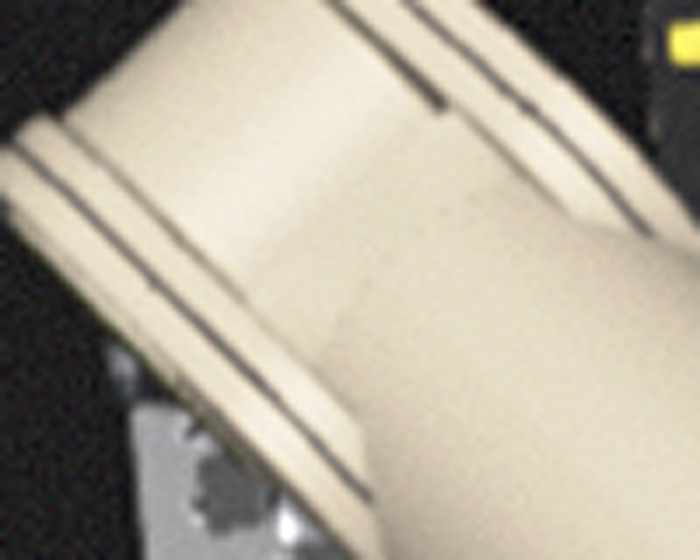

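```bash
python3 - <<'E'
from h import *
import pickle
p,s=pickle.load(open('w9.pkl','rb'));R=np.array(p["R"]);t=np.array(p["t"]);Rt=np.array(s["eef_rot"]);pt=np.array(s["position"])
# tool->cam
Rc=R@Rt; tc=R@pt+t
p6,s6=pickle.load(open('w6.pkl','rb'));print(np.abs(Rc-np.array(p6["R"])@np.array(s6["eef_rot"])).max(),tc-(np.array(p6["R"])@np.array(s6["position"])+p6["t"]))
def pose(Rt,pt):
    R=Rc@Rt.T; return dict(intrinsics=p["intrinsics"],R=R,t=tc-R@pt)
def rot(yaw,zx,zy):
    z=np.array([zx,zy,-1]);z/=np.linalg.norm(z);x=np.array([np.cos(yaw),np.sin(yaw),0]);x-=z*(x@z);x/=np.linalg.norm(x);return np.array([x,np.cross(z,x),z]).T
u=np.array([np.cos(np.radians(5.8)),np.sin(np.radians(5.8))]);n=np.array([-u[1],u[0]]);O=np.array([525.8,127.3])
for nm,yaw,zx,zy,pt in (("pics/w7.png",4.40,-.0079,-.0011,(.4945,.1254,.2369)),("pics/w8.png",4.39,.0008,0,(.4965,.1264,.2141))):
    im=cv2.imread(nm);g=cv2.cvtColor(im,6)
    q=pose(rot(np.radians(yaw),zx,zy),np.array(pt))
    for c in (150,200,250,300,350,400):
        col=g[20:130,c].astype(int);d=np.diff(col)
        k=int(np.argmin(d[10:]))+10; r=20+k+.5
        for z in (.1115,):
            X=onz(q,(c,r),z)[:2]*1000-O
            print(nm,c,r,d[k],"bracket x %.1f y %.1f"%(X@u,X@n))
E
```

```text
0.0020698719551882627 [ 0.0004 -0.0005  0.0021]
pics/w7.png 150 98.5 -61 bracket x 36.7 y 35.3
pics/w7.png 200 97.5 -48 bracket x 36.6 y 22.0
pics/w7.png 250 96.5 -37 bracket x 36.5 y 8.7
pics/w7.png 300 94.5 -42 bracket x 36.7 y -4.5
pics/w7.png 350 92.5 -39 bracket x 36.9 y -17.7
pics/w7.png 400 91.5 -39 bracket x 36.8 y -30.9
pics/w8.png 150 109.5 -34 bracket x 36.8 y 28.4
pics/w8.png 200 109.5 -37 bracket x 36.5 y 18.1
pics/w8.png 250 107.5 -37 bracket x 36.6 y 7.9
pics/w8.png 300 106.5 -38 bracket x 36.6 y -2.4
pics/w8.png 350 105.5 -37 bracket x 36.5 y -12.6
pics/w8.png 400 103.5 -34 bracket x 36.7 y -22.8
```

Request:
{"op": "drive_tool", "data": {
  "increments": [-1,-0.3,0,0,0,-1,-0.3,0,0,0,-1,0,0,0,0,-1,0,0,0,0,-1,0,0,0,0,-1,0,0,0,0,-1,0,0,0,0,-1,0,0,0,0]
}}

```text
time: 32.2
position: [0.5272, 0.1286, 0.2349]
eef_rot: [[-0.995, -0.102, -0.005], [-0.102, 0.995, -0.002], [0.005, -0.002, -1.0]]
ft_force: [-18.7, -4.9, 15.3]
opening: 0.0111
```

```bash
python3 -c "
from h import *
import pickle
need(.5268,.1285,.080,185.8);print(read_state()['moment'])
p=get_image('wrist');cv2.imwrite('pics/w21.png',cv2.resize(p['pixels'][110:260,190:380],None,fx=4,fy=4,interpolation=2));pickle.dump((p,read_state()),open('w21.pkl','wb'))
"
```

```text
t 32.2 grasp [0.5264 0.1283 0.0799] yaw -174.16 zaxis [-0.0049 -0.0024 -1.    ] open 0.0111 F [-18.7492  -4.9033  15.3002]
joints [ 0.5881  0.6035 -1.141   1.8172  0.6065  1.1313  0.9078]
roll 0.001 after roll: dx -0.4 dy 0.2 dz -0.1
[-0.8696  4.0277 -0.0363]
```

View pics/w21.png

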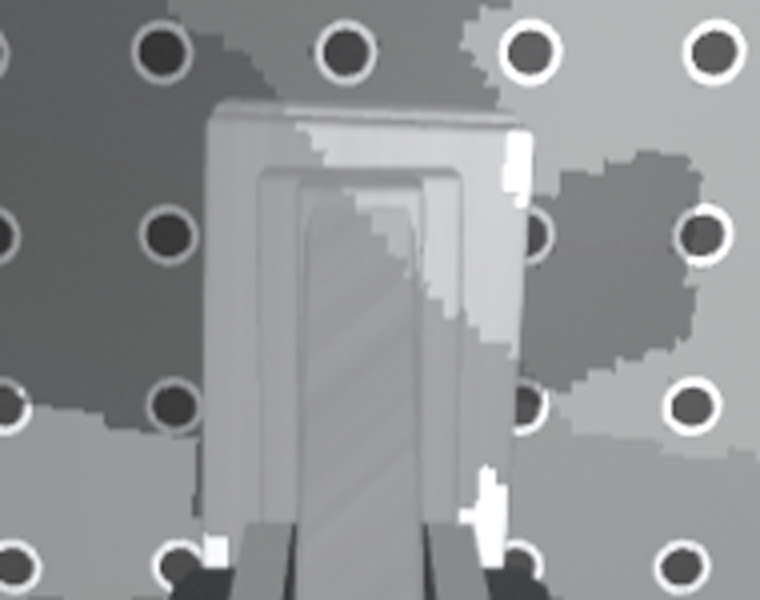

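Request:
{"op": "drive_tool", "data": {
  "increments": [-1,0,0,-0.2,0,-1,0,0,-0.2,0,-1,0,0,-0.2,0,-1,0,0,0,0,-1,0,0,0,0,-1,0,0,0,0,-1,0,0,0,0,-1,0,0,0,0]
}}

```text
time: 32.92
position: [0.5272, 0.1285, 0.235]
eef_rot: [[-0.995, -0.102, -0.005], [-0.102, 0.995, -0.002], [0.005, -0.001, -1.0]]
ft_force: [-15.2, -2.8, 7.7]
opening: 0.0113
```

```bash
python3 -c "
from h import *
need(.5268,.1285,.080,185.8);print(read_state()['moment'])
"
```

```text
t 32.92 grasp [0.5265 0.1282 0.08  ] yaw -174.16 zaxis [-0.0049 -0.0019 -1.    ] open 0.0113 F [-15.1908  -2.8238   7.71  ]
joints [ 0.5886  0.6034 -1.1411  1.8172  0.6061  1.131   0.9084]
roll 0.001 after roll: dx -0.4 dy 0.2 dz -0.0
[-0.5769  3.3744  0.0123]
```

```bash
python3 - <<'E'
from h import *
p=get_image("side");cv2.imwrite("pics/side22.png",p["pixels"])
u=np.array([np.cos(np.radians(5.8)),np.sin(np.radians(5.8))]);n=np.array([-u[1],u[0]]);O=np.array([.5258,.1273])
def P(x,y,lean,thick):  # point on top edge; thick=0 front,10 rear
    # plate coords from pivot: front face at -5, height 88
    a=-.005+thick/1000; h=.088
    X=.050+a*np.cos(lean)-h*np.sin(lean); Z=.024+h*np.cos(lean)+a*np.sin(lean)
    w=O+X*u+y*n; return proj(p,[w[0],w[1],Z])
for nm in ("pics/side0.png","pics/side9dummy","pics/side22.png"):
    im=cv2.imread(nm)
    if im is None: continue
    g=cv2.cvtColor(im,6).astype(np.float32);g=cv2.resize(g,None,fx=1,fy=1)
    L=np.linspace(-.05,.2,251);est=[]
    for y in np.linspace(-.04,.04,33):
        # slide rear top edge along lean; bright top face vs darker back
        pts=np.array([P(0,y,l,10) for l in L],np.float32)
        prof=cv2.remap(g,pts[:,0].reshape(1,-1),pts[:,1].reshape(1,-1),cv2.INTER_LINEAR).ravel()
        d=np.gradient(cv2.GaussianBlur(prof.reshape(1,-1),(0,0),4).ravel())
        k=np.argmax(d) ; est.append(L[k])
    print(nm,np.round(est,3),np.median(est))
E
```

```text
pics/side0.png [ 0.076  0.078  0.078  0.079  0.076 -0.031 -0.007  0.076  0.078 -0.003
 -0.005 -0.001  0.002 -0.001  0.004  0.001  0.011 -0.004  0.003  0.082
 -0.003 -0.003  0.074  0.072  0.078  0.08   0.075  0.077  0.079  0.075
  0.076  0.085  0.053] 0.074
pics/side22.png [-0.019 -0.019 -0.017 -0.019 -0.018 -0.02  -0.019 -0.021 -0.02  -0.021
 -0.017 -0.016 -0.014 -0.02  -0.023 -0.018 -0.021 -0.012 -0.016 -0.017
 -0.016 -0.018 -0.016 -0.017 -0.018 -0.016 -0.02  -0.016 -0.017 -0.016
 -0.021 -0.023 -0.033] -0.018000000000000002[ WARN:0@2.938] global loadsave.cpp:275 findDecoder imread_('pics/side9dummy'): can't open/read file: check file path/integrity
```

```bash
python3 - <<'E'
from h import *
p=get_image("side")
u=np.array([np.cos(np.radians(5.8)),np.sin(np.radians(5.8))]);n=np.array([-u[1],u[0]]);O=np.array([.5258,.1273])
W=lambda x,y,z:proj(p,[*(O+x*u+y*n),z])
for nm in ("pics/side0.png","pics/side22.png"):
    g=cv2.cvtColor(cv2.imread(nm),6).astype(np.float32)
    def scan(f,S,sg=1):
        pts=np.array([f(s) for s in S],np.float32)
        pr=cv2.remap(g,pts[:,0].reshape(1,-1),pts[:,1].reshape(1,-1),cv2.INTER_LINEAR)
        d=np.gradient(cv2.GaussianBlur(pr,(0,0),3).ravel())*sg;k=np.argmax(d);return S[k]*1000
    S=np.arange(-.008,.008,.0003)
    print(nm,"rear top edge x:",np.round([110+scan(lambda s:W(.11+s,y,.012),S,-1) for y in np.linspace(-.06,.06,13)],1))
    print(" y=-70 edge:",np.round([-70+scan(lambda s:W(x,-.07+s,.012),S,1) for x in np.linspace(-.09,.1,13)],1))
    print(" y=+70 edge:",np.round([70+scan(lambda s:W(x,.07+s,.012),S,-1) for x in np.linspace(-.09,.1,13)],1))
E
```

```text
pics/side0.png rear top edge x: [110.7 111.  111.  111.3 111.3 111.9 111.3 111.  110.4 110.7 111.  111.
 111. ]
 y=-70 edge: [-72.9 -71.7 -72.  -72.3 -72.  -72.  -72.  -72.3 -72.  -71.7 -72.3 -71.4
 -72. ]
 y=+70 edge: [67.4 67.1 68.3 67.7 67.4 70.4 75.8 67.7 64.7 63.5 67.4 67.4 67.7]
pics/side22.png rear top edge x: [110.7 111.  111.  111.  111.  111.6 111.3 111.3 111.  111.  110.7 110.7
 111.6]
 y=-70 edge: [-73.8 -73.8 -73.8 -73.5 -73.8 -72.  -72.  -72.3 -72.3 -71.7 -72.3 -71.4
 -72. ]
 y=+70 edge: [73.7 66.2 71.6 70.7 67.4 66.8 68.  71.  64.7 63.5 67.4 67.4 67.7]
```

Request:
{"op": "drive_tool", "data": {
  "increments": [-1,0,0,0,0,-1,0,0,0,0,-1,0,0,0,0,-1,0,0,0,0,-1,0,0,0,0,-1,0,0,0,0,-1,0,0,0,0,-1,0,0,0,0]
}}

```text
time: 33.68
position: [0.5272, 0.1285, 0.235]
eef_rot: [[-0.995, -0.102, -0.005], [-0.102, 0.995, -0.002], [0.005, -0.001, -1.0]]
ft_force: [-15.3, -2.9, 8.4]
opening: 0.011
```

```bash
python3 - <<'E'
from h import *
p=get_image("side");
for n in('objective_case','dropper_bottle','coverslip_box'):print(n,[q['uv'] for q in pinpoint(p,n)[:1]])
cv2.imwrite("pics/side23.png",p["pixels"]);need(.5268,.1285,.080,185.8)
a=cv2.imread("pics/side0.png")[180:280,360:440].astype(int);print(np.abs(a-p["pixels"][180:280,360:440].astype(int)).mean())
E
```

```text
objective_case [[376.8, 225.3]]
dropper_bottle [[415.1, 235.1]]
coverslip_box [[371.5, 246.0]]
t 33.88 grasp [0.5265 0.1282 0.08  ] yaw -174.16 zaxis [-0.0049 -0.0019 -1.    ] open 0.0114 F [-14.6898  -3.53     8.3654]
joints [ 0.5886  0.6035 -1.1411  1.8172  0.6061  1.131   0.9084]
roll 0.001 after roll: dx -0.4 dy 0.3 dz -0.0
3.6605
```

View pics/side23.png

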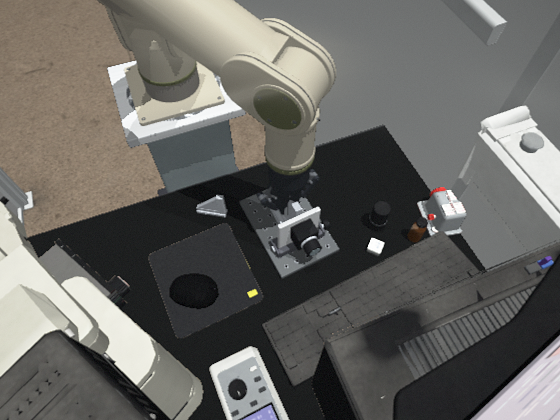

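The side view shows the plate upright at about (300,222) and the square gripped against it. The case (380,215), bottle (417,231) and box (375,245) are where they started, and the readings are steady, so I'm handing it in.

```bash
python3 -c "
from h import *
print(close_job());need()"
```

```text
the job is handed in; nothing more can be done
None
the job is handed in; nothing more can be done
```

The job is handed in. The packer pile is laid, and the gripped square is held down on it and against the upright plate. No verdict was reported.

- **Pile:** The loose packer was laid on the lower one and let go while the plate still leaned. The wrist camera put the two within about 1 mm and 0.3° of each other. The later view with the square pressed on showed no visible shift.
- **Square:** I gripped it by its gusset and set it on the pile, pressed lightly, then pushed it forward until it stopped. In the last reading it pushed forward with about 15 N and down with about 8 N. With the roughly 3 N of square weight that hung on the sensor before contact, about 11 N rests on the pile. When I eased the downward force, the square did not slip forward and the forward force stayed high, so the stop is the plate and not friction on the pile.
- **Plate angle:** It was near square when I handed in, by indirect estimates of about -0.001 to -0.007 rad (limit ±0.02). The uncorrected side-camera reading was -0.018. I corrected it because that camera also showed the base plate's rear edge about 1 mm off, and its change of 0.095 rad matched the starting lean of 0.094 measured by the wrist camera.
- **Less certain:** The tool tilts about 0.005 rad forward under load. The moment reading suggested the foot presses more at the toe than at the heel. I did not measure the heel and toe gaps directly.
- **Bystanders:** The case, bottle and box look unmoved in the side view, and nothing fell.

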